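# Pile the L-shaped mounting brackets, alternately turned

## Task

Pile the other two L-shaped brackets squarely and flat on the one that lies on the wooden board, boss side up, each turned half round from the one beneath so that every boss stands in the open corner of the bracket above it and all outlines line up; either may go first. The one standing in the rack must first be laid on the yellow sloping rest and let go there, then taken again by the flat. Leave the bottom bracket where it lies and do not push the other parts about.

Things in the scene. Friction and masses are not known exactly. Their poses are not given: they have to be found in the camera images.
- base_mid (a point): Aluminium L-bracket, already flat, boss up, on the board. Flat plate 18 thick. Own frame, from this point: long leg x -50..-4, y -65..65; short leg x -50..50, y -65..-19 (legs 46 wide); corner x -4..50, y -19..65 open. Faces at z -9 (back) and +9; round boss, 34 across, to z +23 on the heel at x -27, y -42.
- lying_mid (a point): Aluminium L-bracket, flat on the table, boss up, any angle, farther out than the rest. Flat plate 18 thick. Own frame, from this point: long leg x -50..-4, y -65..65; short leg x -50..50, y -65..-19 (legs 46 wide); corner x -4..50, y -19..65 open. Faces at z -9 (back) and +9; round boss, 34 across, to z +23 on the heel at x -27, y -42.
- standing_mid (a point): Aluminium L-bracket, on edge in a rack slot: x up, z to the robot, short leg up, top 112 above the table. Flat plate 18 thick. Own frame, from this point: long leg x -50..-4, y -65..65; short leg x -50..50, y -65..-19 (legs 46 wide); corner x -4..50, y -19..65 open. Faces at z -9 (back) and +9; round boss, 34 across, to z +23 on the heel at x -27, y -42.
- base_boss (a point): Centre of the top of the round boss on the heel of the bottom bracket (x -27, y -42, z +23 from its centre point).
- lying_boss (a point): Centre of the top of the round boss on the heel of the lying bracket (x -27, y -42, z +23 from its centre point).
- standing_boss (a point): Centre of the top of the round boss on the heel of the standing bracket (x -27, y -42, z +23 from its centre point).
- base: The bottom bracket; same axes as base_mid, origin 9 mm below it (on the back face).
- lying: The lying bracket; same axes as lying_mid, origin 9 mm below it along its z (on the back face).
- standing: The standing bracket, 0.3 to 0.55 kg (the others too); same axes as standing_mid, origin 9 mm behind it along its z (on the back face). It stands on the outer edge of its long leg, boss towards the robot.
- board: Wooden stacking board, fixed, 190 x 190, top 22 above the table; origin at the middle of its underside. It stands on the robot's left or right, opposite the rack, at any angle.
- rack_top (a point): Wooden rack, fixed, base 130 (x) x 160 (y) and 12 high, three blue dividers along its y, each 12 thick and 40 high, with two slots 40.5 wide centred at x -26 and +26; this point is the middle of the rack at the dividers' top, 52 above the table.
- rest_ledge (a point): Yellow sloping rest, fixed. Flat slope rising at 45 degrees along its own horizontal x (z up), roughly to the robot's left; 130 wide (y), 62 long up the slope, open above and behind the upper edge. At its foot a ledge 8 thick stands 14 out, square to the slope. This point: middle of the inner corner of slope and ledge, 35 above the table.
- rest_lay (a point): Where the standing bracket's centre point lies when laid in the middle of the rest, back on the slope, long leg's outer edge on the ledge (50 up the slope, 9 out from the ledge corner). Its short leg then sticks out 38 beyond the slope's upper edge, free on all sides.
- brake_pad: Brake pad standing on edge in the other slot of the rack, 110 long x 24 x 52 high, top 64 above the table; origin at the middle of its underside. Bystander.
- oil_filter: Orange oil filter, upright can 72 across, 85 high; origin at the middle of its foot. Bystander.
- starter: Starter motor, dark cylinder with bright nose, about 155 x 70, 82 high; origin at the middle of its foot. Bystander.
- spray_can: Blue spray can with red cap, 56 across, 160 high; origin at the middle of its foot. Bystander.
- pulley: Bright steel belt pulley lying flat, 72 across, 38 high; origin at the middle of its underside. Bystander.
- wrench: Steel wrench lying flat beyond, 150 long; origin on its underside. Bystander.
- bulb_box: Small cardboard box 70 x 50 x 50 near the robot; origin at the middle of its underside. Bystander.
There are look-alikes about, which are no part of the job. What is shaped like the lying but turquoise is not meant.

How it is judged:
On the way:
1. the standing bracket lies on the sloping rest, let go (distance between standing_mid and rest_lay below 0.04 m and angle between standing_boss's own z axis and vertical between 0.6 and 0.95 rad and contact force between the fingers and standing below 0.1 N and linear speed of standing below 0.03 m/s), for 0.2 s.
At the end, for the whole second after the job is handed in: Both brackets lie let go and at rest on the bottom one, either order: level, boss up, centres within 14 mm and edges within 9 degrees of it, layer heights within 4 mm; middle one turned half round, top one facing as the bottom one, which moved under 25 mm (((horizontal distance between each of lying_mid, standing_mid and base_mid below 0.014 m and angle between the x axis of each of lying, standing and the x axis of base, either way round below 0.16 rad and height (world z) of lying_mid between 0.045 and 0.053 m and angle between each of lying_boss, standing_boss's own z axis and vertical below 0.07 rad and horizontal distance between lying_boss and base_boss above 0.07 m and height (world z) of standing_mid between 0.063 and 0.071 m and horizontal distance between standing_boss and base_boss below 0.035 m) or (horizontal distance between each of standing_mid, lying_mid and base_mid below 0.014 m and angle between the x axis of each of standing, lying and the x axis of base, either way round below 0.16 rad and height (world z) of standing_mid between 0.045 and 0.053 m and angle between each of standing_boss, lying_boss's own z axis and vertical below 0.07 rad and horizontal distance between standing_boss and base_boss above 0.07 m and height (world z) of lying_mid between 0.063 and 0.071 m and horizontal distance between lying_boss and base_boss below 0.035 m)) and distance of base_mid from where it was at the start of the episode below 0.025 m and linear speed of each of base, lying, standing below 0.02 m/s and contact force between the fingers and lying below 0.1 N and contact force between the fingers and standing below 0.1 N); the robot touches nothing.
It fails at once if one of the other parts moved more than 30 mm (distance of any of brake_pad, oil_filter, starter, spray_can, pulley, wrench, bulb_box from where it was at the start of the episode above 0.03 m).
It also fails if it takes over 72 s, if anything falls off the work surface, if the arm or the gripper's body presses on something with over 40 N, if the wrist force passes 120 N, or if a joint passes its speed limit or range.

## Robot

A 7-joint arm with a two-finger parallel gripper is mounted at the origin on the work surface. World frame = base frame: x ahead of the robot, y to its left, z up, the work surface at z = 0. Lengths are in m, angles in rad, forces in N, time in s.
With the tool pointing down it reaches from about 0.375 to 0.925 m from the base axis. Payload 3.1 kg.
Tool frame: the origin (TCP) lies at the very end of the fingers, on their centre line; the grasp point (between the pads) lies 19 mm behind it; z points along the fingers, x is the direction in which the jaws open and shut, and the axes are right-handed (so a half turn about z gives the same grasp; the last joint's range is limited). The gripper opens to 85 mm and grips with 20 to 120 N. Pads are 22 mm wide; open, the fingers measure 114 mm over their backs; the gripper's body (76 mm by 85 mm) begins 54 mm behind the grasp point. The pads swing forward as they close: fully open they stand 13 mm farther back than shut.
Start: joints at [-1.296, 0.383, 0.044, 1.598, -0.018, 1.161, -0.05], TCP at [0.237, 0.605, 0.207] pointing down, gripper open.
Joint ranges: [-2.61, 2.61], [-0.41, 2.15], [-1.48, 1.57], [0, 2.5], [-1.57, 4.71], [0.05, 1.97], [-2.85, 2.85]. Speed limits (rad/s): [2.79, 2.79, 3.14, 3.14, 3.14, 3.14, 3.14].

## Interface

Orientations are given as a rotation vector (axis times angle).
In Python, from rig import status, camera, workorder, silhouettes, pinpoint gives the robot as it stands.
- The arm moves only by the shell command python3 -m pendant 'ROWS' [FORCE]. ROWS is JSON, a list of rows, each an object with "angular": the turn, a rotation vector about the world's x, y, z in degrees, a list of three; "dp": the shift along the world's x, y, z in m, a list of three; "hand": the opening, from -1 (shut) to 1 (fully open), so that 0 is half open. In form: [{"angular": [ax, ay, az], "dp": [dx, dy, dz], "hand": hand}, ...]. A call has 1 to 8 rows; each row shifts and turns the commanded pose from where the row before left it; what a row does not reach is not made up. A row lasts 1/12 s, in which the tool goes at most 41.7 mm and 7.16 degrees, less where a joint would pass 70% of its speed; a pose out of reach is approached as far as the arm can. A call is refused whole if a number of a shift passes 0.0417 or a number of a turn 7.16, either way. A call with a gripper value outside its range is refused whole. The fingers move at their own pace and stop on an object; FORCE is the grip in N (left out, the last holds). Time passes only in rows, so rows that do not move let the fingers close. It gives the time, the measured TCP pose, the force and the opening at its end, in the units of the state.
- status.sense(): the state, without advancing time (a new reading comes with each control period).
- camera(name): name is "side" or "top"; returns a dict with "frame" (420x560x3 uint8, red, green, blue), "camera_matrix" (3x3 intrinsics, pixels), "T" (4x4, takes a point from camera to world coordinates). Camera axes: x right, y up, looking along -z (the intrinsics and any distortion apply to the point x, -y, -z); pixel columns grow to the right and rows downward; lengths in m; the calibration is good to about 2 mm. A picture is of the moment at which its call begins. There is no depth.
- workorder.sign_off(): hands the job in, once; it reports no verdict.
Trained networks look in the newest picture that a camera, given by its name, has taken for a name from the list of things; names that differ only in an ending like _2 or _b are one class to them, and where a whole thing is asked for, a point or a joint stands for the part that bears it (a point fixed in the world has none). Each returns a list of dicts, best first, with "score" (0 to 1); they miss things now and then, are a little off and sometimes report something else, mostly with a low value. They report only what shows in the picture. A call takes as long as a camera call. They do not tell look-alikes from the thing itself.
- silhouettes(query, camera): "pixels" (420x560 bool, what is visible of it).
- pinpoint(query, camera): "position" ([x, y, z] in m, in world coordinates, good to about 4 mm: a listed point, or the origin of a listed thing).
The state is a dict: "time": time; "joints": joint angles; "dq": joint speeds; "joint_efforts": joint torques, N m; "tool_pos": TCP position; "tool_rot": TCP orientation; "ft_force": force on the tool from outside, world axes, zero at the start; "ft_torque": the same for the moment, N m; "finger_gap": finger opening in m.
Only numpy, scipy, OpenCV 4.12 (cv2) and the standard library are available. Lean on these libraries where they do the work, as an engineer would, in place of code of your own. Each camera call takes 0.05 s, during which the arm holds its last target. There are 200 camera calls.

## Working session

There is one attempt and no reset: what is moved stays moved. The work goes in short steps, Python scripts to look and compute and a shell command to move; the robot and the scene stay as the last step left them, time stands still between calls to the robot, and variables do not carry over. Pictures are saved under pics/ and viewed, on a budget of 10 in all, crops included, one or two more only if the job needs it, and the job is handed in when it is done.

```bash
ls; mkdir -p pics; cat > h.py <<'E'
import numpy as np,cv2
from rig import status,camera,workorder,silhouettes,pinpoint
E
python3 - <<'E'
from h import *
s=status.sense();print({k:np.round(v,3).tolist() for k,v in s.items()})
ims=[]
for c in("top","side"):
    d=camera(c);cv2.imwrite(f"pics/{c}0.png",d["frame"][...,::-1]);print(c,np.round(d["T"],3).tolist(),np.round(d["camera_matrix"],1).tolist())
    for n in "base_mid base_boss lying_mid lying_boss standing_mid standing_boss board rack_top rest_ledge rest_lay brake_pad oil_filter starter spray_can pulley wrench bulb_box".split():
        print(n,[(np.round(r["position"],3).tolist(),round(r["score"],2)) for r in pinpoint(n,c)][:3])
E
```

```text
pics
{'time': 0.0, 'joints': [-1.296, 0.384, 0.044, 1.6, -0.018, 1.161, -0.05], 'dq': [0.0, 0.001, -0.0, 0.001, 0.001, -0.0, 0.001], 'joint_efforts': [0.0, -43.346, 1.025, -24.952, 0.011, 0.011, -0.0], 'tool_pos': [0.236, 0.604, 0.206], 'tool_rot': [2.593, 1.771, -0.003], 'ft_force': [0.225, -0.207, -0.43], 'ft_torque': [0.043, -0.015, -0.05], 'finger_gap': 0.086}
top [[0.011, 0.992, -0.123, 0.368], [-1.0, 0.009, -0.015, -0.012], [-0.013, 0.124, 0.992, 1.113], [0.0, 0.0, 0.0, 1.0]] [[389.8, 0.0, 275.6], [0.0, 389.8, 213.3], [0.0, 0.0, 1.0]]
base_mid [([0.446, 0.299, 0.034], 0.9), ([0.44, 0.012, 0.078], 0.59), ([0.403, 0.275, 0.054], 0.47)]
base_boss [([0.404, 0.277, 0.052], 0.57)]
lying_mid [([0.67, -0.035, 0.007], 0.82), ([0.292, -0.317, 0.007], 0.74)]
lying_boss [([0.676, 0.018, 0.034], 0.89), ([0.26, -0.278, 0.027], 0.89)]
standing_mid [([0.473, -0.353, 0.06], 0.8)]
standing_boss [([0.459, -0.4, 0.036], 0.57)]
board [([0.455, 0.306, -0.001], 0.97)]
rack_top [([0.492, -0.346, 0.056], 0.58)]
rest_ledge [([0.43, -0.016, 0.034], 0.61)]
rest_lay [([0.44, 0.012, 0.075], 0.81)]
brake_pad
[... 925 characters left out ...]
boss [([0.465, -0.398, 0.036], 0.7)]
board [([0.452, 0.305, -0.003], 0.64)]
rack_top [([0.493, -0.347, 0.052], 0.76)]
rest_ledge [([0.43, -0.016, 0.035], 0.8), ([0.479, -0.357, 0.061], 0.67), ([0.667, -0.032, -0.002], 0.23)]
rest_lay [([0.439, 0.012, 0.076], 0.93), ([0.646, 0.416, 0.001], 0.61)]
brake_pad [([0.521, -0.347, 0.009], 0.56)]
oil_filter [([0.7, 0.238, 0.006], 0.8)]
starter [([0.72, -0.239, -0.002], 0.96), ([0.649, 0.416, 0.001], 0.33), ([0.464, -0.402, 0.035], 0.16)]
spray_can [([0.648, 0.416, 0.0], 0.9), ([0.439, 0.01, 0.076], 0.54)]
pulley [([0.642, -0.43, 0.003], 0.88), ([0.43, -0.017, 0.032], 0.69)]
wrench [([0.694, 0.159, 0.002], 0.48)]
bulb_box [([0.38, -0.143, 0.0], 0.92)]
```

View pics/top0.png

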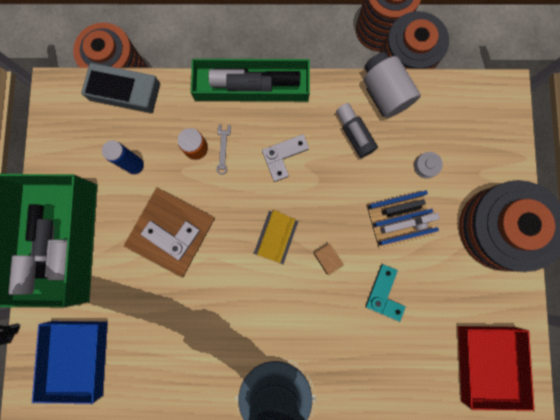

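View pics/side0.png

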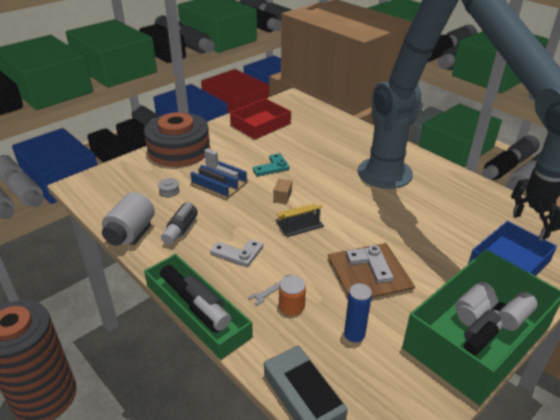

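The top view shows the base bracket on the board at (170,240), the lying one at (285,157), the rack with the standing bracket at (405,218), the rest at (277,237) and the turquoise look-alike at (385,292). The side view agrees. Next I refine the poses by fitting the silhouettes.

```bash
cat >> h.py <<'E'
from scipy.optimize import minimize
L=np.array([[-50,-65],[50,-65],[50,-19],[-4,-19],[-4,65],[-50,65]])/1e3
t=np.linspace(0,2*np.pi,17)[:-1]
B=np.c_[-.027+.017*np.cos(t),-.042+.017*np.sin(t)]
def prism(P,z0,z1): return [np.c_[P,np.full(len(P),z)] for z in(z0,z1)]
BR=[prism(L,-.009,.009),prism(B,.009,.023)]
SL=[prism(np.array([[0,-65],[62,-65],[62,65],[0,65]])/1e3,-.001,0),prism(np.array([[-8,-65],[0,-65],[0,65],[-8,65]])/1e3,0,.014)]
def proj(c,X):
    p=(X-c["T"][:3,3])@c["T"][:3,:3]; q=(c["camera_matrix"]@(p*[1,-1,-1]).T).T
    return q[:,:2]/q[:,2:]
def render(c,S,R,p,k=4):
    m=np.zeros((420*k,560*k),np.uint8)
    for a,b in S:
        A,Bq=[proj(c,x@R.T+p) for x in(a,b)]
        n=len(A)
        for q in [A,Bq]+[np.array([A[i],A[(i+1)%n],Bq[(i+1)%n],Bq[i]]) for i in range(n)]:
            cv2.fillPoly(m,[np.round((q+.5)*k-.5).astype(np.int32)],1)
    return cv2.resize(m.astype(np.float32),(560,420),interpolation=cv2.INTER_AREA)
def Rz(a): return np.array([[np.cos(a),-np.sin(a),0],[np.sin(a),np.cos(a),0],[0,0,1]])
FLAT=np.eye(3); STAND=np.array([[0,0,-1],[0,1,0],[1,0,0.]])
s=2**-.5; REST=np.array([[s,0,-s],[0,1,0],[s,0,s]])
def fit(name,S,R0,x0,z,cams=("top","side")):
    obs=[]
    for n in cams:
        c=camera(n);g=render(c,S,Rz(x0[2])@R0,np.array([x0[0],x0[1],z]))
        ms=[r["pixels"].astype(np.float32) for r in silhouettes(name,n)]
        io=[np.minimum(m,g).sum()/np.maximum(m,g).sum() for m in ms]
        if io and max(io)>.2: obs.append((c,ms[int(np.argmax(io))]))
    def cost(v):
        x=x0+np.array(v)*[.005,.005,.08]
        return sum(np.abs(render(c,S,Rz(x[2])@R0,np.array([x[0],x[1],z]))-m).sum()/m.sum() for c,m in obs)
    r=minimize(cost,[0,0,0],method="Nelder-Mead",options=dict(initial_simplex=[[0,0,0],[1,0,0],[0,1,0],[0,0,1]],xatol=.02,fatol=1e-4))
    x=x0+r.x*[.005,.005,.08]
    print(name,len(obs),"cost",round(r.fun,3),"xy",x[:2].round(4),"deg",round(np.degrees(x[2]),2));return x
E
python3 - <<'E'
from h import *
D=np.radians
for cams in(("top",),("side",),("top","side")):
    fit("base",BR,FLAT,np.array([.448,.2975,D(-30.7)]),.031,cams)
    fit("lying",BR,FLAT,np.array([.67,-.037,D(-156)]),.009,cams)
    fit("standing",BR,STAND,np.array([.475,-.3545,D(14)]),.062,cams)
    fit("rest_ledge",SL,REST,np.array([.43,-.016,D(70.6)]),.035,cams)
E
```

```text
base 1 cost 0.1 xy [0.4469 0.2984] deg -32.91
lying 0 cost 0.0 xy [ 0.67  -0.037] deg -156.0
standing 0 cost 0.0 xy [ 0.475  -0.3545] deg 14.0
rest_ledge 1 cost 0.26 xy [ 0.4308 -0.0144] deg 70.12
base 1 cost 0.164 xy [0.4494 0.2942] deg -34.19
lying 1 cost 0.057 xy [ 0.6683 -0.0348] deg -159.61
standing 1 cost 0.642 xy [ 0.4713 -0.3678] deg 9.04
rest_ledge 0 cost 0.0 xy [ 0.43  -0.016] deg 70.6
base 2 cost 0.119 xy [0.4479 0.2969] deg -32.17
lying 2 cost 0.199 xy [ 0.6678 -0.0326] deg -158.15
standing 2 cost 1.151 xy [ 0.4746 -0.3565] deg 14.28
rest_ledge 1 cost 0.276 xy [ 0.43   -0.0148] deg 69.48
```

```bash
python3 -m pendant '[{"angular":[0,0,-2.3],"dp":[0.027,-0.041,0.012],"hand":0.2},{"angular":[0,0,-2.3],"dp":[0.027,-0.041,0.012],"hand":0.2},{"angular":[0,0,-2.3],"dp":[0.027,-0.041,0.012],"hand":0.2},{"angular":[0,0,-2.3],"dp":[0.027,-0.041,0.012],"hand":0.2},{"angular":[0,0,-2.3],"dp":[0.027,-0.041,0.012],"hand":0.2},{"angular":[0,0,-2.3],"dp":[0.027,-0.041,0.012],"hand":0.2},{"angular":[0,0,-2.3],"dp":[0.027,-0.041,0.012],"hand":0.2},{"angular":[0,0,-2.3],"dp":[0.027,-0.041,0.012],"hand":0.2}]' 60
python3 -m pendant '[{"angular":[0,0,-2.3],"dp":[0.002,-0.041,0],"hand":0.2},{"angular":[0,0,-2.3],"dp":[0.002,-0.041,0],"hand":0.2},{"angular":[0,0,-2.3],"dp":[0.002,-0.041,0],"hand":0.2},{"angular":[0,0,-2.3],"dp":[0.002,-0.041,0],"hand":0.2},{"angular":[0,0,-2.3],"dp":[0.002,-0.041,0],"hand":0.2},{"angular":[0,0,-2.3],"dp":[0.002,-0.041,0],"hand":0.2},{"angular":[0,0,-2.3],"dp":[0.002,-0.041,0],"hand":0.2},{"angular":[0,0,-2.3],"dp":[0.002,-0.041,0],"hand":0.2}]'
python3 -m pendant '[{"angular":[0,0,-2.3],"dp":[0.002,-0.041,-0.01],"hand":0.2},{"angular":[0,0,-2.3],"dp":[0.002,-0.041,-0.01],"hand":0.2},{"angular":[0,0,-2.3],"dp":[0.002,-0.041,-0.01],"hand":0.2},{"angular":[0,0,-2.3],"dp":[0.002,-0.041,-0.01],"hand":0.2},{"angular":[0,0,-2.3],"dp":[0.002,-0.041,-0.01],"hand":0.2},{"angular":[0,0,-2.3],"dp":[0.002,-0.041,-0.01],"hand":0.2},{"angular":[0,0,-2.3],"dp":[0.002,-0.041,-0.01],"hand":0.2},{"angular":[0,0,-2.3],"dp":[0.002,-0.041,-0.01],"hand":0.2}]'
cat >> h.py <<'E'
from scipy.spatial.transform import Rotation as Ro
def st():
    s=status.sense();R=Ro.from_rotvec(s["tool_rot"]).as_matrix()
    print("t",round(s["time"],2),"p",np.round(s["tool_pos"],4),"q",np.round(s["joints"],2),"F",np.round(s["ft_force"],1),"gap",round(s["finger_gap"],4));print("X",R[:,0].round(3),"Z",R[:,2].round(3),"yawX",round(np.degrees(np.arctan2(R[1,0],R[0,0])),1))
    return s,R
def turn(R,G,p,g):
    "rotation vector (deg) and shift left from R,p to G,g"
    print("turn",np.degrees(Ro.from_matrix(G@R.T).as_rotvec()).round(1),"shift",(np.array(g)-p).round(4))
E
python3 -c "
from h import *
st()"
```

```text
time: 4.07
tool_pos: [0.4156, 0.3331, 0.2871]
tool_rot: [-2.845, -1.331, -0.001]
ft_force: [0.8, 0.6, 0.3]
finger_gap: 0.0512
time: 4.73
tool_pos: [0.4305, 0.0049, 0.2866]
tool_rot: [-3.021, -0.859, -0.002]
ft_force: [0.9, 0.1, 0.6]
finger_gap: 0.0516
time: 5.4
tool_pos: [0.447, -0.3182, 0.2075]
tool_rot: [3.12, 0.367, 0.003]
ft_force: [0.8, 0.7, 1.0]
finger_gap: 0.0513
t 5.4 p [ 0.447  -0.3182  0.2075] q [-0.28  0.28  0.96  1.88 -0.25  1.11  1.01] F [0.8 0.7 1. ] gap 0.0513
X [0.973 0.232 0.002] Z [ 0.002 -0.    -1.   ] yawX 13.4
```

```bash
python3 -m pendant '[{"angular":[0,0,0.4],"dp":[0.013,-0.026,0],"hand":0.2},{"angular":[0,0,0.4],"dp":[0.013,-0.026,0],"hand":0.2},{"angular":[0,0,0],"dp":[0.012,-0.026,0],"hand":0.2},{"angular":[0,0,0],"dp":[0,0,-0.02],"hand":0.2},{"angular":[0,0,0],"dp":[0,0,-0.02],"hand":0.2},{"angular":[0,0,0],"dp":[0,0,-0.01],"hand":0.2},{"angular":[0,0,0],"dp":[0,0,0],"hand":0.2}]'
python3 - <<'E'
from h import *
st()
d=camera("side");f=d["frame"];cv2.imwrite("pics/a1.png",cv2.resize(f[100:240,130:330],None,fx=4,fy=4)[...,::-1])
E
```

```text
time: 5.98
tool_pos: [0.4831, -0.3926, 0.1544]
tool_rot: [-3.113, -0.39, 0.007]
ft_force: [-0.1, 0.3, -0.6]
finger_gap: 0.0508
t 5.98 p [ 0.4831 -0.3926  0.1544] q [-0.04  0.51  0.87  1.74 -0.43  1.1   1.21] F [-0.1  0.3 -0.6] gap 0.0508
X [ 0.969  0.246 -0.004] Z [-0.005  0.004 -1.   ] yawX 14.3
```

View pics/a1.png

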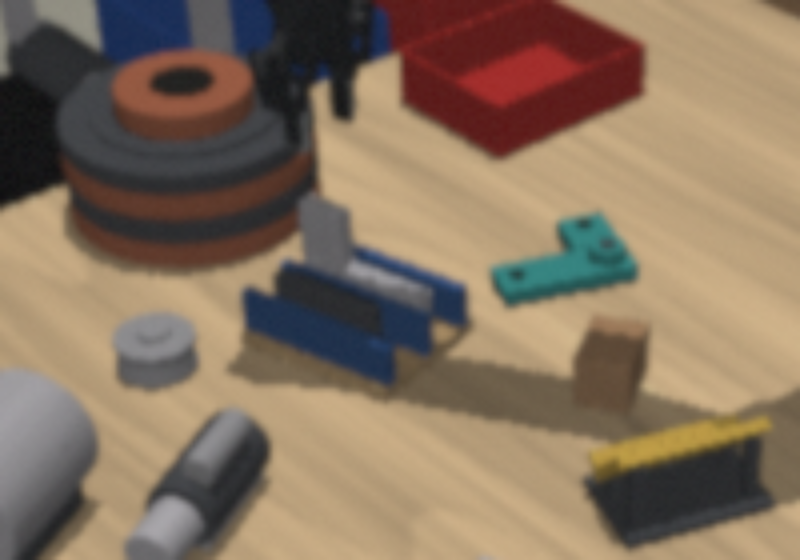

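Picture a1: the fingertips at (295,130) and (345,110) straddle the upright leg, whose top is at (325,205). I descend and grip.

```bash
python3 -m pendant '[{"angular":[0,0,0],"dp":[0,0,-0.02],"hand":0.2},{"angular":[0,0,0],"dp":[0,0,-0.02],"hand":0.2},{"angular":[0,0,0],"dp":[0,0,-0.02],"hand":0.2},{"angular":[0,0,0],"dp":[0.001,-0.001,-0.014],"hand":0.2},{"angular":[0,0,0],"dp":[0,0,0],"hand":0.2},{"angular":[0,0,0],"dp":[0,0,0],"hand":-1},{"angular":[0,0,0],"dp":[0,0,0],"hand":-1},{"angular":[0,0,0],"dp":[0,0,0],"hand":-1}]' 60
python3 -m pendant '[{"angular":[0,0,0],"dp":[0,0,0],"hand":-1},{"angular":[0,0,0],"dp":[0,0,0],"hand":-1},{"angular":[0,0,0],"dp":[0,0,0],"hand":-1},{"angular":[0,0,0],"dp":[0,0,0],"hand":-1}]' 80
python3 -c "
from h import *
st()"
```

```text
time: 6.7
tool_pos: [0.4866, -0.3966, 0.0854]
tool_rot: [3.115, 0.389, 0.004]
ft_force: [-0.7, 0.7, 8.1]
finger_gap: 0.016
time: 7.03
tool_pos: [0.4866, -0.3967, 0.0856]
tool_rot: [3.116, 0.389, 0.004]
ft_force: [-1.2, 0.9, 6.5]
finger_gap: 0.0139
t 7.03 p [ 0.4866 -0.3967  0.0856] q [ 0.01  0.6   0.81  1.78 -0.51  0.98  1.27] F [-1.2  0.9  6.5] gap 0.0139
X [0.969 0.246 0.002] Z [ 0.003 -0.001 -1.   ] yawX 14.2
```

```bash
python3 -m pendant '[{"angular":[0,0,0],"dp":[0,0,0.015],"hand":-1},{"angular":[0,0,0],"dp":[0,0,0.025],"hand":-1},{"angular":[0,0,0],"dp":[0,0,0.025],"hand":-1},{"angular":[0,0,0],"dp":[0,0,0.025],"hand":-1},{"angular":[0,0,0],"dp":[0,0,0.01],"hand":-1},{"angular":[0,0,0],"dp":[0,0,0],"hand":-1}]'
python3 - <<'E'
from h import *
st()
d=camera("side");f=d["frame"];cv2.imwrite("pics/a2.png",cv2.resize(f[60:200,130:330],None,fx=4,fy=4)[...,::-1])
E
```

```text
time: 7.53
tool_pos: [0.4868, -0.397, 0.1864]
tool_rot: [3.114, 0.389, 0.007]
ft_force: [0.9, -1.7, -5.1]
finger_gap: 0.0133
t 7.53 p [ 0.4868 -0.397   0.1864] q [-0.06  0.48  0.89  1.71 -0.41  1.14  1.2 ] F [ 0.9 -1.7 -5.1] gap 0.0133
X [0.969 0.246 0.004] Z [ 0.005 -0.003 -1.   ] yawX 14.2
```

View pics/a2.png

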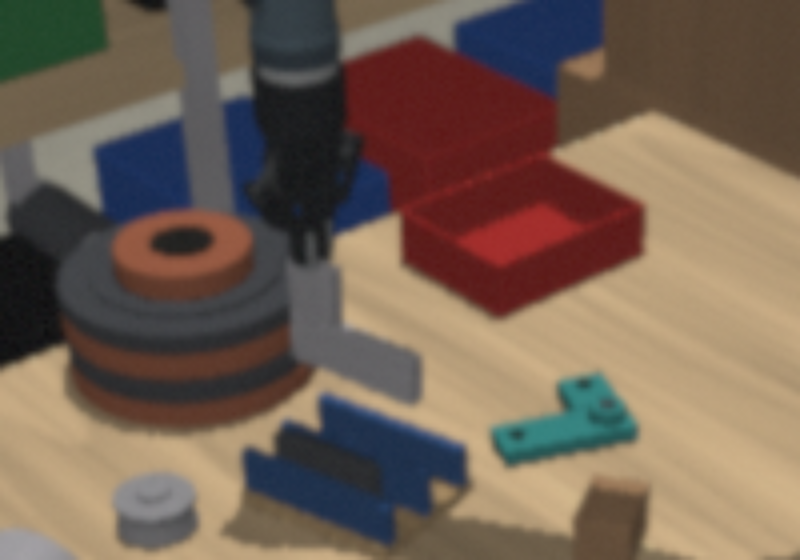

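```bash
python3 - <<'E'
from h import *
s,R=st()
for c in("top","side"):
    d=camera(c)
    for n in("standing_mid","standing_boss"): print(c,n,[(np.round(r["position"],4).tolist(),round(r["score"],2)) for r in pinpoint(n,c)][:3])
mid=s["tool_pos"]+Rz(np.radians(14.2))@STAND@np.array([-.018,.042,0])
print("expect",mid)
for z in(.155,.16,.165,.17,.175): print(z,end=" ");fit("standing",BR,STAND,np.array([mid[0],mid[1],np.radians(14.2)]),z)
E
```

```text
t 7.58 p [ 0.4859 -0.3958  0.1841] q [-0.06  0.49  0.89  1.71 -0.41  1.14  1.2 ] F [ 0.1 -0.7 -6.5] gap 0.0136
X [0.969 0.246 0.002] Z [ 0.002 -0.001 -1.   ] yawX 14.2
top standing_mid [([0.4732, -0.3533, 0.1536], 0.68)]
top standing_boss [([0.464, -0.4011, 0.1318], 0.95)]
side standing_mid [([0.4754, -0.3543, 0.1534], 0.61), ([0.6819, 0.018, 0.0273], 0.19)]
side standing_boss [([0.4632, -0.3985, 0.1332], 0.67), ([0.4917, -0.3489, 0.0506], 0.2)]
expect [ 0.47564646 -0.35511753  0.16612012]
0.155 standing 2 cost 0.276 xy [ 0.4736 -0.3563] deg 15.06
0.16 standing 1 cost 0.138 xy [ 0.4762 -0.3564] deg 12.27
0.165 standing 2 cost 0.467 xy [ 0.4747 -0.3555] deg 14.78
0.17 standing 2 cost 0.642 xy [ 0.4739 -0.3532] deg 14.16
0.175 standing 2 cost 0.779 xy [ 0.4738 -0.3537] deg 15.02
```

```bash
python3 - <<'E'
from h import *
s,R=st()
Rb=Rz(np.radians(70))@REST
G=np.c_[-Rb[:,2],-Rb[:,1],-Rb[:,0]]
mid=np.array([.4398,.0116,.076])
tcp=mid+Rb@np.array([.030,-.042,-.001])
print("tcp",tcp,"bz",Rb[:,2],"bx",Rb[:,0])
turn(R,G,s["tool_pos"],tcp+.06*Rb[:,2]+.01*Rb[:,0])
E
```

```text
t 8.88 p [ 0.4856 -0.3955  0.1834] q [-0.06  0.49  0.89  1.71 -0.41  1.14  1.2 ] F [ 0.1  0.1 -5.2] gap 0.014
X [0.969 0.246 0.   ] Z [-0.  0. -1.] yawX 14.2
tcp [0.48676428 0.01783351 0.0965061 ] bz [-0.24184476 -0.66446302  0.70710678] bx [0.24184476 0.66446302 0.70710678]
turn [-31.4  34.7  52.8] shift [-0.0109  0.3801 -0.0374]
```

```bash
python3 -m pendant '[{"angular":[0,0,0],"dp":[0,0.02,0.02],"hand":-1},{"angular":[-2,2.2,3.3],"dp":[-0.001,0.024,0.02],"hand":-1},{"angular":[-2,2.2,3.3],"dp":[-0.001,0.024,0.01],"hand":-1},{"angular":[-2,2.2,3.3],"dp":[-0.001,0.024,0.01],"hand":-1},{"angular":[-2,2.2,3.3],"dp":[-0.001,0.024,0.01],"hand":-1},{"angular":[-2,2.2,3.3],"dp":[-0.001,0.024,0],"hand":-1},{"angular":[-2,2.2,3.3],"dp":[-0.001,0.024,0],"hand":-1},{"angular":[-2,2.2,3.3],"dp":[-0.001,0.024,0],"hand":-1}]' 110
python3 -m pendant '[{"angular":[-2,2.2,3.3],"dp":[-0.001,0.024,0],"hand":-1},{"angular":[-2,2.2,3.3],"dp":[-0.001,0.024,0],"hand":-1},{"angular":[-2,2.2,3.3],"dp":[-0.001,0.024,0],"hand":-1},{"angular":[-2,2.2,3.3],"dp":[-0.001,0.024,0],"hand":-1},{"angular":[-2,2.2,3.3],"dp":[-0.001,0.024,0],"hand":-1},{"angular":[-2,2.2,3.3],"dp":[-0.001,0.024,0],"hand":-1},{"angular":[-2,2.2,3.3],"dp":[-0.001,0.024,0],"hand":-1},{"angular":[-2,2.2,3.3],"dp":[0,0.024,0],"hand":-1}]'
cat > rest.py <<'E'
from h import *
s,R=st()
Rb=Rz(np.radians(70))@REST
G=np.c_[-Rb[:,2],-Rb[:,1],-Rb[:,0]]
mid=np.array([.4398,.0116,.076])
tcp=mid+Rb@np.array([.030,-.042,-.001])
turn(R,G,s["tool_pos"],tcp+.06*Rb[:,2]+.01*Rb[:,0])
rb=np.c_[-R[:,2],-R[:,1],-R[:,0]]
print("mid-lay in rest axes",(Rb.T@(s["tool_pos"]+rb@np.array([-.030,.042,.001])-mid)).round(4))
for c in("top","side"):
    d=camera(c)
    for n in("standing_mid","standing_boss","rest_lay"):
        for r in pinpoint(n,c)[:1]: print(c,n,np.round(r["position"],4),round(r["score"],2),"rest axes from lay",(Rb.T@(r["position"]-mid)).round(4))
E
python3 rest.py
```

```text
time: 9.55
tool_pos: [0.4792, -0.2061, 0.254]
tool_rot: [2.747, 0.937, -0.429]
ft_force: [0.7, 0.3, -5.8]
finger_gap: 0.0121
time: 10.22
tool_pos: [0.4725, -0.0129, 0.253]
tool_rot: [2.164, 1.417, -0.83]
ft_force: [0.6, -0.1, -4.9]
finger_gap: 0.0118
t 10.22 p [ 0.4725 -0.0129  0.253 ] q [-1.03  0.41  0.75  1.8   0.31  1.51  0.81] F [ 0.6 -0.1 -4.9] gap 0.0118
X [ 0.302  0.668 -0.68 ] Z [-0.25  -0.633 -0.733] yawX 65.7
turn [-1.5  2.1  3. ] shift [ 0.0022 -0.0024 -0.107 ]
mid-lay in rest axes [0.0876 0.0034 0.1312]
top standing_mid [ 0.4262 -0.0105  0.2272] 0.87 rest axes from lay [0.0889 0.0052 0.1249]
top standing_boss [ 0.4534 -0.0556  0.2318] 0.86 rest axes from lay [ 0.0688 -0.0358  0.1515]
top rest_lay [0.4441 0.0118 0.0777] 0.76 rest axes from lay [ 0.0024 -0.004   0.    ]
side standing_mid [ 0.4324 -0.0105  0.2314] 0.7 rest axes from lay [ 0.0934 -0.0006  0.1264]
side standing_boss [ 0.4569 -0.0601  0.2312] 0.52 rest axes from lay [ 0.0662 -0.0406  0.1532]
side rest_lay [0.4363 0.0116 0.0762] 0.87 rest axes from lay [-0.0007  0.0033  0.001 ]
```

```bash
python3 -m pendant '[{"angular":[-0.7,1,1.5],"dp":[0.0005,-0.0005,-0.027],"hand":-1},{"angular":[-0.7,1,1.5],"dp":[0.0005,-0.0005,-0.027],"hand":-1},{"angular":[0,0,0],"dp":[0.0005,-0.0005,-0.027],"hand":-1},{"angular":[0,0,0],"dp":[0.0005,-0.0005,-0.026],"hand":-1},{"angular":[0,0,0],"dp":[0.0024,0.0066,-0.0071],"hand":-1},{"angular":[0,0,0],"dp":[0.0024,0.0066,-0.0071],"hand":-1},{"angular":[0,0,0],"dp":[0.0024,0.0066,-0.0071],"hand":-1},{"angular":[0,0,0],"dp":[0,0,0],"hand":-1}]'
python3 rest.py
```

```text
time: 11.28
tool_pos: [0.4828, 0.0054, 0.1244]
tool_rot: [2.094, 1.466, -0.864]
ft_force: [-1.0, 0.2, -4.8]
finger_gap: 0.0122
t 11.28 p [0.4828 0.0054 0.1244] q [-0.98  0.63  0.66  1.84  0.23  1.31  0.79] F [-1.   0.2 -4.8] gap 0.0122
X [ 0.243  0.665 -0.706] Z [-0.24  -0.664 -0.708] yawX 69.9
turn [-0.   0.1 -0. ] shift [-0.0082 -0.0208  0.0216]
mid-lay in rest axes [ 0.0105 -0.0006  0.0289]
top standing_mid [0.4381 0.0071 0.1041] 0.93 rest axes from lay [0.0165 0.0001 0.0233]
top standing_boss [ 0.4648 -0.0392  0.1049] 0.59 rest axes from lay [-0.0073 -0.0409  0.0481]
top rest_lay [0.4464 0.0119 0.0784] 0.63 rest axes from lay [ 0.0035 -0.0061 -0.0001]
side standing_mid [ 0.4373 -0.0026  0.1056] 0.71 rest axes from lay [ 0.0109 -0.0025  0.031 ]
side standing_boss [ 0.466  -0.0441  0.1069] 0.67 rest axes from lay [-0.0088 -0.0437  0.0525]
side rest_lay [0.4376 0.0094 0.0774] 0.83 rest axes from lay [-0.001   0.0013  0.003 ]
```

```bash
python3 -m pendant '[{"angular":[0,0,0],"dp":[0.0022,0.006,-0.0064],"hand":-1},{"angular":[0,0,0],"dp":[0.0022,0.006,-0.0064],"hand":-1},{"angular":[0,0,0],"dp":[0.001,0.003,-0.003],"hand":-1},{"angular":[0,0,0],"dp":[0,0,0],"hand":-1}]'
python3 -m pendant '[{"angular":[0,0,0],"dp":[-0.001,-0.0027,-0.0028],"hand":-1},{"angular":[0,0,0],"dp":[-0.001,-0.0027,-0.0028],"hand":-1},{"angular":[0,0,0],"dp":[0,0,0],"hand":-1}]'
python3 rest.py; python3 - <<'E'
from h import *
d=camera("side");f=d["frame"];cv2.imwrite("pics/a3.png",cv2.resize(f[120:260,210:410],None,fx=4,fy=4)[...,::-1])
E
```

```text
time: 12.02
tool_pos: [0.4863, 0.0194, 0.1077]
tool_rot: [2.092, 1.466, -0.87]
ft_force: [0.3, 0.4, -5.1]
finger_gap: 0.0118
time: 12.27
tool_pos: [0.4832, 0.0103, 0.1035]
tool_rot: [2.094, 1.46, -0.874]
ft_force: [-1.0, -0.9, -5.5]
finger_gap: 0.012
t 12.27 p [0.4832 0.0103 0.1035] q [-0.97  0.67  0.65  1.83  0.21  1.29  0.78] F [-1.  -0.9 -5.5] gap 0.012
X [ 0.243  0.66  -0.711] Z [-0.246 -0.667 -0.704] yawX 69.8
turn [ 0.3 -0.1  0.2] shift [-0.0085 -0.0256  0.0425]
mid-lay in rest axes [-0.0008  0.0009  0.0109]
top standing_mid [0.4367 0.0109 0.0825] 0.64 rest axes from lay [0.0034 0.0027 0.0058]
top standing_boss [ 0.467  -0.0359  0.0821] 0.64 rest axes from lay [-0.0207 -0.0418  0.0293]
top rest_lay [0.4429 0.0125 0.0747] 0.68 rest axes from lay [ 0.0004 -0.0026 -0.0023]
side standing_mid [0.6809 0.016  0.0284] 0.67 rest axes from lay [ 0.0276 -0.2251 -0.0949]
side standing_boss [ 0.4673 -0.0337  0.0843] 0.43 rest axes from lay [-0.0176 -0.0413  0.0293]
side rest_lay [0.4388 0.0107 0.0784] 0.76 rest axes from lay [0.0009 0.0006 0.0025]
```

View pics/a3.png

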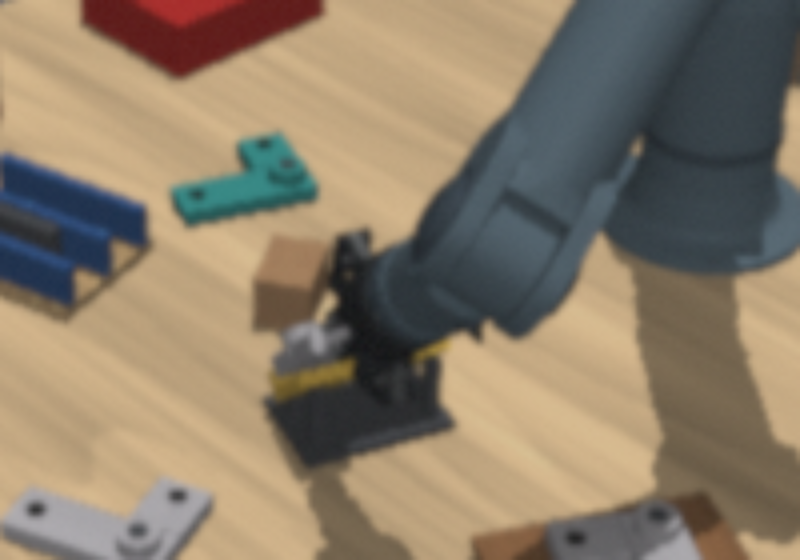

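Picture a3: the bracket sits just over the yellow slope at (310,360), the gripper comes from behind the upper edge, and nothing else is touched. I ease it down.

```bash
python3 -m pendant '[{"angular":[0,0,0],"dp":[0.0007,0.002,-0.0021],"hand":-1},{"angular":[0,0,0],"dp":[0.0007,0.002,-0.0021],"hand":-1},{"angular":[0,0,0],"dp":[0,0,0],"hand":-1}]'
python3 -m pendant '[{"angular":[0,0,0],"dp":[-0.0007,-0.002,-0.0021],"hand":-1},{"angular":[0,0,0],"dp":[-0.0007,-0.002,-0.0021],"hand":-1},{"angular":[0,0,0],"dp":[0,0,0],"hand":-1}]'
python3 rest.py|head -4
```

```text
time: 12.97
tool_pos: [0.4858, 0.0163, 0.0993]
tool_rot: [2.092, 1.463, -0.871]
ft_force: [-0.2, -0.1, -4.1]
finger_gap: 0.012
time: 13.22
tool_pos: [0.4846, 0.0118, 0.0954]
tool_rot: [2.094, 1.462, -0.869]
ft_force: [2.0, 1.0, -3.5]
finger_gap: 0.0118
t 13.22 p [0.4846 0.0118 0.0954] q [-0.97  0.68  0.64  1.83  0.2   1.28  0.77] F [ 2.   1.  -3.5] gap 0.0118
X [ 0.243  0.662 -0.709] Z [-0.243 -0.666 -0.705] yawX 69.8
turn [0.2 0.  0.1] shift [-0.0099 -0.0272  0.0506]
mid-lay in rest axes [-0.0053  0.      0.0037]
```

```bash
python3 -m pendant '[{"angular":[0,0,0],"dp":[0.0006,0.0017,-0.0018],"hand":-1},{"angular":[0,0,0],"dp":[0.0003,0.001,-0.001],"hand":-1},{"angular":[0,0,0],"dp":[0,0,0],"hand":-1},{"angular":[0,0,0],"dp":[0,0,0],"hand":-1}]'
python3 rest.py
```

```text
time: 13.95
tool_pos: [0.4852, 0.0136, 0.0935]
tool_rot: [2.092, 1.46, -0.873]
ft_force: [0.9, -1.3, 1.5]
finger_gap: 0.0119
t 13.95 p [0.4852 0.0136 0.0935] q [-0.97  0.69  0.64  1.83  0.2   1.28  0.77] F [ 0.9 -1.3  1.5] gap 0.0119
X [ 0.243  0.66  -0.711] Z [-0.244 -0.668 -0.703] yawX 69.8
turn [ 0.3 -0.1  0.2] shift [-0.0105 -0.029   0.0525]
mid-lay in rest axes [-0.0053  0.0001  0.0011]
top standing_mid [0.4385 0.0137 0.0746] 0.93 rest axes from lay [ 0.0001  0.0019 -0.0021]
top standing_boss [ 0.4634 -0.0317  0.0729] 0.92 rest axes from lay [-0.0253 -0.037   0.0209]
top rest_lay [0.441  0.0108 0.0761] 0.59 rest axes from lay [-0.0002 -0.0014  0.0003]
side standing_mid [0.4392 0.0104 0.0771] 0.44 rest axes from lay [-0.0002  0.0002  0.0017]
side standing_boss [ 0.4668 -0.0348  0.0755] 0.47 rest axes from lay [-0.0247 -0.0412  0.0239]
side rest_lay [0.4386 0.0118 0.0789] 0.7 rest axes from lay [0.0019 0.0012 0.0022]
```

```bash
python3 -m pendant '[{"angular":[0,0,0],"dp":[0,0,0],"hand":0.1},{"angular":[0,0,0],"dp":[0,0,0],"hand":0.1},{"angular":[0,0,0],"dp":[0,0,0],"hand":0.1},{"angular":[0,0,0],"dp":[0,0,0],"hand":0.1},{"angular":[0,0,0],"dp":[0.0024,0.0066,0.0071],"hand":0.1},{"angular":[0,0,0],"dp":[0.006,0.0166,0.0178],"hand":0.1},{"angular":[0,0,0],"dp":[0.007,0.02,0.021],"hand":0.1},{"angular":[0,0,0],"dp":[0.007,0.02,0.021],"hand":0.5}]'
python3 rest.py | grep -v boss
python3 - <<'E'
from h import *
d=camera("side");f=d["frame"];cv2.imwrite("pics/a4.png",cv2.resize(f[120:260,210:410],None,fx=4,fy=4)[...,::-1])
fit("standing",BR,REST,np.array([.4398,.0116,np.radians(70)]),.076,("top",))
fit("standing",BR,REST,np.array([.4398,.0116,np.radians(70)]),.076)
E
```

```text
time: 15.02
tool_pos: [0.5072, 0.0788, 0.1603]
tool_rot: [2.094, 1.462, -0.872]
ft_force: [-0.3, -0.1, -0.8]
finger_gap: 0.0576
t 15.02 p [0.5072 0.0788 0.1603] q [-1.01  0.66  0.64  1.68  0.19  1.47  0.78] F [-0.3 -0.1 -0.8] gap 0.0576
X [ 0.243  0.662 -0.709] Z [-0.245 -0.666 -0.705] yawX 69.9
turn [ 0.2 -0.1  0.2] shift [-0.0325 -0.0942 -0.0143]
mid-lay in rest axes [ 0.0906  0.0018 -0.0003]
top standing_mid [0.4376 0.0152 0.0754] 0.92 rest axes from lay [ 0.0014  0.0033 -0.0023]
top rest_lay [0.4432 0.0121 0.0743] 0.72 rest axes from lay [-0.     -0.003  -0.0024]
side standing_mid [0.4427 0.0099 0.0778] 0.74 rest axes from lay [ 0.0008 -0.0033  0.0017]
side rest_lay [0.4345 0.0125 0.0779] 0.96 rest axes from lay [0.0007 0.0053 0.002 ]
standing 1 cost 0.076 xy [0.4382 0.0129] deg 70.84
standing 2 cost 0.703 xy [0.4378 0.0106] deg 71.09
```

View pics/a4.png

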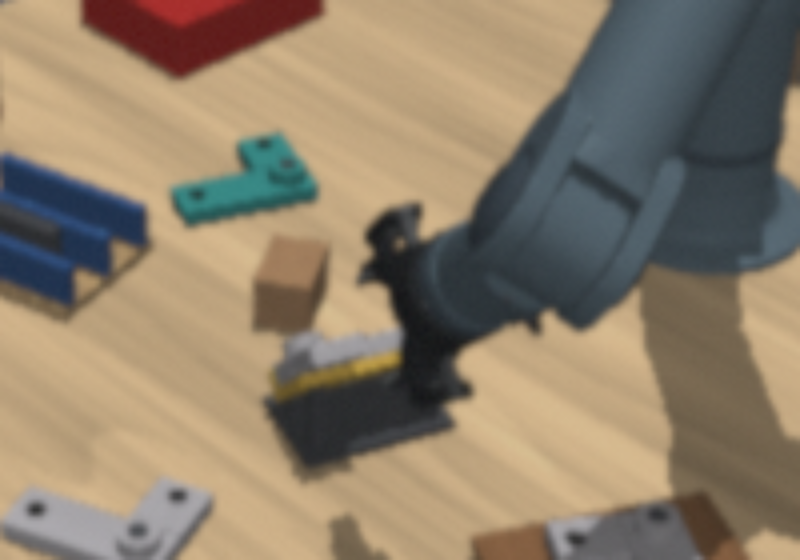

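```bash
cat > re.py <<'E'
from h import *
s,R=st()
Rb=Rz(np.radians(70.5))@REST
G=np.c_[-Rb[:,1],-Rb[:,0],-Rb[:,2]]
mid=np.array([.4392,.0122,.076])
print("axes bx",Rb[:,0].round(3),"by",Rb[:,1].round(3),"bz",Rb[:,2].round(3))
tcp=mid+Rb@np.array([.032,-.042,-.011])
turn(R,G,s["tool_pos"],tcp+.08*Rb[:,2])
print("tcp-goal in bracket axes",(Rb.T@(s["tool_pos"]-tcp)).round(4))
turn(R,G*[-1,-1,1],s["tool_pos"],tcp+.08*Rb[:,2])
E
python3 re.py
```

```text
Traceback (most recent call last):
  File "re.py", line 1, in <module>
    from h import *
  File "h.py", line 1, in <module>
    import numpy as np,cv2
  File "re.py", line 2, in <module>
    s,R=st()
NameError: name 'st' is not defined
```

```bash
mv re.py regr.py; python3 regr.py
```

```text
t 15.77 p [0.5073 0.0775 0.1593] q [-1.01  0.66  0.64  1.68  0.19  1.47  0.78] F [-0.2  0.5 -0.3] gap 0.0643
X [ 0.243  0.662 -0.709] Z [-0.244 -0.666 -0.705] yawX 69.8
axes bx [0.236 0.667 0.707] by [-0.943  0.334  0.   ] bz [-0.236 -0.667  0.707]
turn [ 65.1 -23.7 -97.4] shift [-0.0373 -0.104  -0.0119]
tcp-goal in bracket axes [ 0.0865 -0.0004  0.0103]
turn [ 65.5 -23.4  98.6] shift [-0.0373 -0.104  -0.0119]
```

```bash
python3 -m pendant '[{"angular":[3.6,-1.3,-5.4],"dp":[0,0,0.02],"hand":1},{"angular":[3.6,-1.3,-5.4],"dp":[0,0,0.02],"hand":1},{"angular":[3.6,-1.3,-5.4],"dp":[0,0,0.02],"hand":1},{"angular":[3.6,-1.3,-5.4],"dp":[0,0,0.02],"hand":1},{"angular":[3.6,-1.3,-5.4],"dp":[0,0,0.02],"hand":1},{"angular":[3.6,-1.3,-5.4],"dp":[-0.002,-0.005,0.01],"hand":1},{"angular":[3.6,-1.3,-5.4],"dp":[-0.003,-0.01,0],"hand":1},{"angular":[3.6,-1.3,-5.4],"dp":[-0.003,-0.01,0],"hand":1}]'
python3 -m pendant '[{"angular":[3.6,-1.3,-5.4],"dp":[-0.003,-0.01,0],"hand":1},{"angular":[3.6,-1.3,-5.4],"dp":[-0.003,-0.01,0],"hand":1},{"angular":[3.6,-1.3,-5.4],"dp":[-0.003,-0.01,0],"hand":1},{"angular":[3.6,-1.3,-5.4],"dp":[-0.003,-0.01,0],"hand":1},{"angular":[3.6,-1.3,-5.4],"dp":[-0.003,-0.01,0],"hand":1},{"angular":[3.6,-1.3,-5.4],"dp":[-0.003,-0.01,0],"hand":1},{"angular":[3.6,-1.3,-5.4],"dp":[-0.003,-0.01,0],"hand":1},{"angular":[3.6,-1.3,-5.4],"dp":[-0.003,-0.009,0],"hand":1}]'
python3 regr.py
```

```text
time: 16.43
tool_pos: [0.5009, 0.0524, 0.271]
tool_rot: [-2.888, -0.769, 0.499]
ft_force: [-0.3, -1.4, -0.5]
finger_gap: 0.0849
time: 17.1
tool_pos: [0.4756, -0.0281, 0.27]
tool_rot: [-2.484, 0.197, -0.046]
ft_force: [-0.3, -0.6, -0.2]
finger_gap: 0.0855
t 17.1 p [ 0.4756 -0.0281  0.27  ] q [-0.47  0.16  0.96  1.98 -0.74  1.41  0.6 ] F [-0.3 -0.6 -0.2] gap 0.0855
X [ 0.988 -0.153 -0.015] Z [ 0.081  0.6   -0.796] yawX -8.8
axes bx [0.236 0.667 0.707] by [-0.943  0.334  0.   ] bz [-0.236 -0.667  0.707]
turn [  7.3  -2.7 -10.7] shift [-0.0055  0.0016 -0.1226]
tcp-goal in bracket axes [ 0.0869 -0.0058  0.1665]
turn [ -26.9 -110.5  129.7] shift [-0.0055  0.0016 -0.1226]
```

```bash
python3 -m pendant '[{"angular":[3.7,-1.3,-5.3],"dp":[-0.003,0.001,-0.01],"hand":1},{"angular":[3.6,-1.4,-5.4],"dp":[-0.003,0.001,-0.02],"hand":1},{"angular":[0,0,0],"dp":[0,0,-0.025],"hand":1},{"angular":[0,0,0],"dp":[0,0,-0.025],"hand":1},{"angular":[0,0,0],"dp":[0,0,-0.025],"hand":1},{"angular":[0,0,0],"dp":[0,0,-0.015],"hand":1},{"angular":[0,0,0],"dp":[0,0,0],"hand":1}]'
python3 regr.py; python3 - <<'E'
from h import *
d=camera("side");f=d["frame"];cv2.imwrite("pics/a5.png",cv2.resize(f[120:260,210:410],None,fx=4,fy=4)[...,::-1])
d=camera("top")
print([(np.round(r["position"],4),r["score"]) for r in pinpoint("standing_mid","top")])
E
```

```text
time: 17.68
tool_pos: [0.4669, -0.0236, 0.1461]
tool_rot: [-2.333, 0.396, -0.151]
ft_force: [-1.3, 0.8, -0.5]
finger_gap: 0.0854
t 17.68 p [ 0.4669 -0.0236  0.1461] q [-0.3   0.39  0.91  2.19 -1.1   1.32  0.92] F [-1.3  0.8 -0.5] gap 0.0854
X [ 0.945 -0.327 -0.009] Z [ 0.224  0.667 -0.71 ] yawX -19.1
axes bx [0.236 0.667 0.707] by [-0.943  0.334  0.   ] bz [-0.236 -0.667  0.707]
turn [ 0.1 -0.6 -0.4] shift [ 0.0031 -0.0029  0.0013]
tcp-goal in bracket axes [0.0003 0.0039 0.0779]
turn [  41.4  120.  -127.6] shift [ 0.0031 -0.0029  0.0013]
[(array([0.4383, 0.0134, 0.0747]), 0.73)]
```

View pics/a5.png

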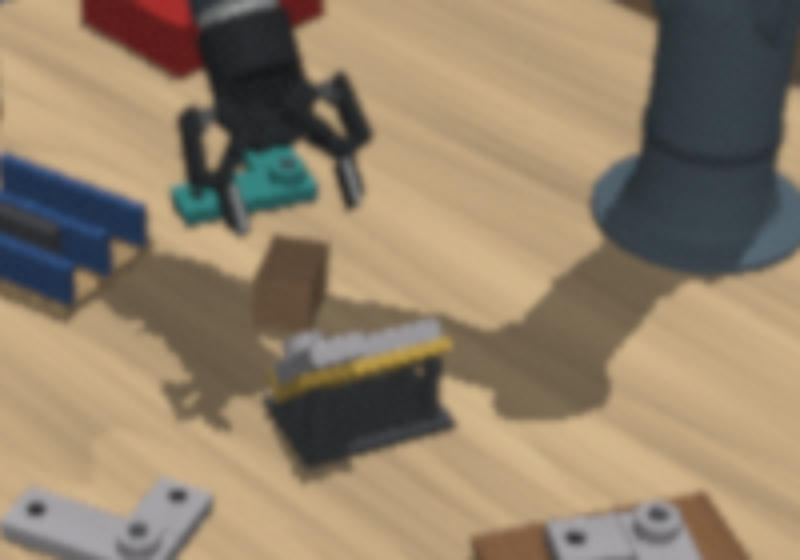

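```bash
python3 -m pendant '[{"angular":[0,-0.5,-0.4],"dp":[0.0067,0.008,-0.01],"hand":1},{"angular":[0,0,0],"dp":[0.0037,0.0104,-0.011],"hand":1},{"angular":[0,0,0],"dp":[0.0037,0.0104,-0.011],"hand":1},{"angular":[0,0,0],"dp":[0.0037,0.0104,-0.011],"hand":1},{"angular":[0,0,0],"dp":[0.0037,0.0104,-0.011],"hand":1},{"angular":[0,0,0],"dp":[0,0,0],"hand":1}]'
python3 regr.py
```

```text
time: 18.33
tool_pos: [0.4912, 0.0281, 0.0958]
tool_rot: [-2.328, 0.39, -0.171]
ft_force: [-0.0, -0.1, -1.0]
finger_gap: 0.0852
t 18.33 p [0.4912 0.0281 0.0958] q [-0.33  0.48  0.81  2.22 -1.27  1.23  1.  ] F [-0.  -0.1 -1. ] gap 0.0852
X [ 0.944 -0.329  0.006] Z [ 0.237  0.668 -0.706] yawX -19.2
axes bx [0.236 0.667 0.707] by [-0.943  0.334  0.   ] bz [-0.236 -0.667  0.707]
turn [ 0.   0.4 -0.3] shift [-0.0211 -0.0545  0.0517]
tcp-goal in bracket axes [ 0.0048 -0.0017  0.0021]
turn [ -42.5 -119.8  126.8] shift [-0.0211 -0.0545  0.0517]
```

```bash
python3 -m pendant '[{"angular":[0,0,0],"dp":[-0.001,-0.002,-0.0045],"hand":1},{"angular":[0,0,0],"dp":[0,0,0],"hand":1},{"angular":[0,0,0],"dp":[0,0,0],"hand":-1},{"angular":[0,0,0],"dp":[0,0,0],"hand":-1},{"angular":[0,0,0],"dp":[0,0,0],"hand":-1},{"angular":[0,0,0],"dp":[0,0,0],"hand":-1},{"angular":[0,0,0],"dp":[0,0,0],"hand":-1},{"angular":[0,0,0],"dp":[0,0,0],"hand":-1}]' 110
python3 regr.py
```

```text
time: 19.0
tool_pos: [0.49, 0.0232, 0.091]
tool_rot: [-2.329, 0.396, -0.174]
ft_force: [-1.2, -0.6, 0.9]
finger_gap: 0.0126
t 19.0 p [0.49   0.0232 0.091 ] q [-0.32  0.49  0.8   2.22 -1.28  1.23  1.01] F [-1.2 -0.6  0.9] gap 0.0126
X [ 0.943 -0.333  0.007] Z [ 0.24   0.665 -0.707] yawX -19.5
axes bx [0.236 0.667 0.707] by [-0.943  0.334  0.   ] bz [-0.236 -0.667  0.707]
turn [ 0.1  0.4 -0. ] shift [-0.02   -0.0497  0.0564]
tcp-goal in bracket axes [-0.002  -0.0022  0.0023]
turn [ -42.8 -119.7  127. ] shift [-0.02   -0.0497  0.0564]
```

```bash
python3 - <<'E'
from h import *
d=camera("side");f=d["frame"];a=cv2.resize(f[150:250,240:340],(560,560),interpolation=cv2.INTER_CUBIC)
d=camera("top");f=d["frame"];print(proj(d,np.array([[.49,.023,.091]])))
cv2.imwrite("pics/a6.png",a[...,::-1])
for c in("top","side"):
  for n in("standing_mid","standing_boss"): print([(np.round(r["position"],4),r["score"]) for r in pinpoint(n,c)][:2])
E
```

```text
[[267.92100419 215.15953455]]
[(array([0.4393, 0.015 , 0.0748]), 0.68)]
[(array([ 0.4662, -0.0296,  0.0764]), 0.9), (array([ 0.6515, -0.4324, -0.0007]), 0.72)]
[(array([0.4477, 0.2938, 0.0191]), 0.53), (array([0.4391, 0.0102, 0.0734]), 0.52)]
[(array([ 0.4659, -0.0344,  0.0753]), 0.8)]
```

View pics/a6.png

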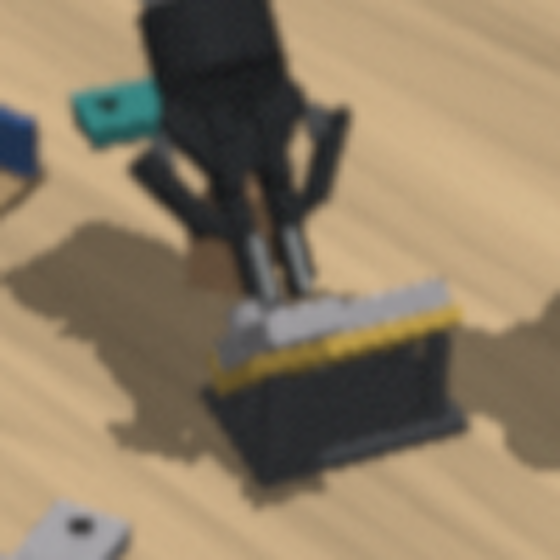

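```bash
python3 - <<'E'
from h import *
s,R=st()
d=camera("side");f=d["frame"].copy()
Rb=Rz(np.radians(70.5))@REST;mid=np.array([.4392,.0122,.076])
pts={"tcp":s["tool_pos"],"shortend":mid+Rb@[.05,-.042,0],"longend":mid+Rb@[-.027,.065,0],"boss":mid+Rb@[-.027,-.042,.023]}
for k,v in pts.items(): print(k,proj(d,np.array([v]))[0].round(1),np.round(v,3))
b=cv2.resize(f[170:250,240:350],(770,560),interpolation=cv2.INTER_CUBIC)
for z in(-.009,.009):
    P=proj(d,np.c_[L,np.full(6,z)]@Rb.T+mid); P=((P-[240,170])*7).astype(int)
    cv2.polylines(b,[P],True,(255,0,0) if z<0 else (0,255,0),1)
cv2.circle(b,tuple(((proj(d,s["tool_pos"][None])[0]-[240,170])*7).astype(int)),4,(255,0,255),-1)
cv2.imwrite("pics/a7.png",b[...,::-1])
E
```

```text
t 19.3 p [0.4899 0.0234 0.0909] q [-0.32  0.49  0.8   2.22 -1.28  1.23  1.01] F [0.5 0.1 0.3] gap -0.0003
X [ 0.943 -0.333  0.007] Z [ 0.24   0.665 -0.707] yawX -19.5
tcp [293.2 211. ] [0.49  0.023 0.091]
shortend [295.  206.9] [0.491 0.032 0.111]
longend [318. 203.] [0.372 0.016 0.057]
boss [285.5 203.9] [ 0.467 -0.035  0.073]
```

View pics/a7.png

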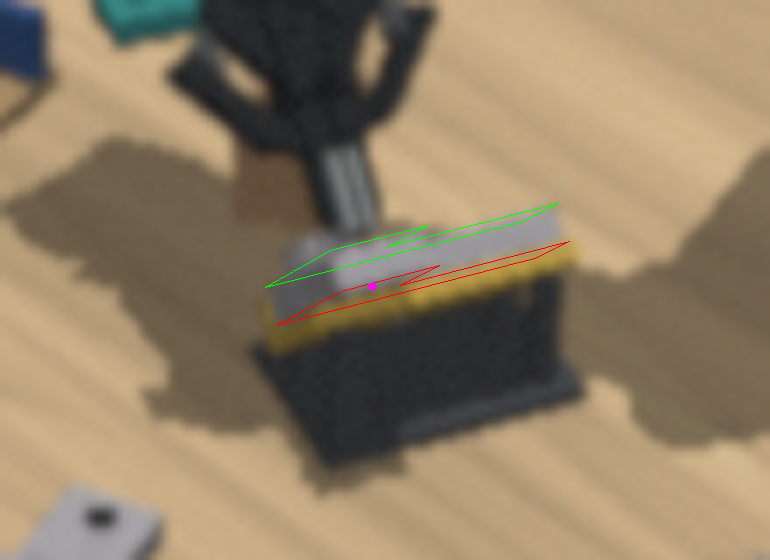

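```bash
python3 - <<'E'
from h import *
s,R=st()
d=camera("top");f=d["frame"].copy()
Rb=Rz(np.radians(70.5))@REST;mid=np.array([.4392,.0122,.076])
b=cv2.resize(f[185:275,220:330],(770,630),interpolation=cv2.INTER_CUBIC)[:600]
for z in(-.009,.009):
    P=proj(d,np.c_[L,np.full(6,z)]@Rb.T+mid); P=((P-[220,185])*7).astype(int)
    cv2.polylines(b,[P],True,(255,0,0) if z<0 else (0,255,0),1)
cv2.circle(b,tuple(((proj(d,s["tool_pos"][None])[0]-[220,185])*7).astype(int)),4,(255,0,255),-1)
cv2.imwrite("pics/a8.png",b[...,::-1])
E
```

```text
t 19.35 p [0.49   0.0234 0.0909] q [-0.32  0.49  0.8   2.22 -1.28  1.23  1.01] F [ 0.3 -1.1 -0.1] gap -0.0002
X [ 0.943 -0.333  0.007] Z [ 0.24   0.665 -0.707] yawX -19.5
```

View pics/a8.png

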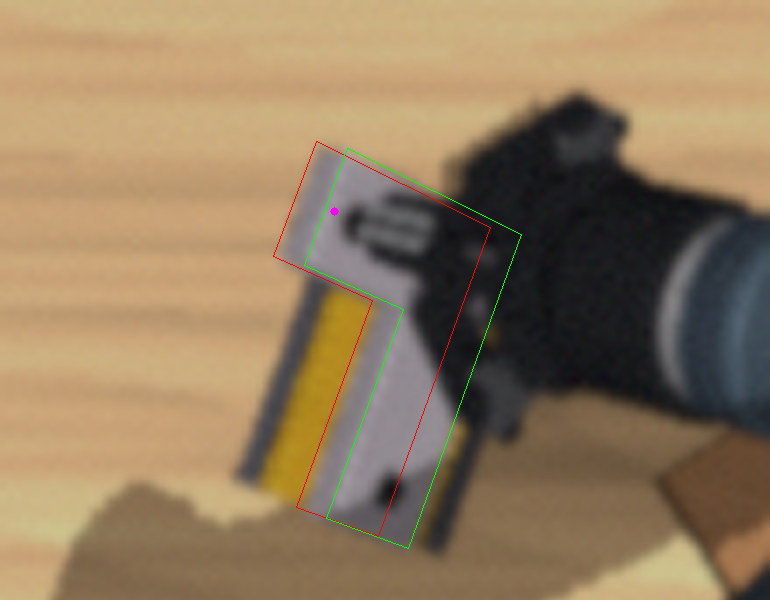

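```bash
python3 - <<'E'
from h import *
s,R=st()
A=[];b=[]
rays=[]
for n,uv in(("top",(270,216.7)),("side",(290.7,202.6))):
    d=camera(n);K=d["camera_matrix"];v=np.linalg.inv(K)@[*uv,1];v=d["T"][:3,:3]@(v*[1,-1,-1]);v/=np.linalg.norm(v);o=d["T"][:3,3]
    M=np.eye(3)-np.outer(v,v);A.append(M);b.append(M@o);rays.append((o,v))
x=np.linalg.solve(sum(A),sum(b))
print("tip",x,"miss",[np.linalg.norm((np.eye(3)-np.outer(v,v))@(x-o)) for o,v in rays])
print("tool frame",R.T@(x-s["tool_pos"]))
Rb=Rz(np.radians(70.5))@REST;print("bracket",Rb.T@(x-[.4392,.0122,.076]))
E
```

```text
t 19.4 p [0.49   0.0234 0.0909] q [-0.32  0.49  0.8   2.22 -1.28  1.23  1.01] F [0.6 0.2 0.3] gap -0.0001
X [ 0.943 -0.333  0.007] Z [ 0.24   0.665 -0.707] yawX -19.5
tip [0.48609783 0.01373255 0.1148703 ] miss [np.float64(0.004185534288123847), np.float64(0.004185534288123895)]
tool frame [-0.00026383 -0.00960576 -0.02430179]
bracket [ 0.0395766  -0.04369626  0.01539431]
```

Picture a8: the shut fingers lie on top of the plate. The visible tips end about 18 mm short of the reported TCP, which also explains the shallow grip in the rack. The plate itself has not moved. I open and go about 18 mm deeper along the finger axis.

```bash
python3 -m pendant '[{"angular":[0,0,0],"dp":[0,0,0],"hand":1},{"angular":[0,0,0],"dp":[0,0,0],"hand":1},{"angular":[0,0,0],"dp":[0,0,0],"hand":1},{"angular":[0,0,0],"dp":[0,0,0],"hand":1},{"angular":[0,0,0],"dp":[-0.002,0.001,0],"hand":1},{"angular":[0,0,0],"dp":[0.0014,0.004,-0.0042],"hand":1},{"angular":[0,0,0],"dp":[0.0014,0.004,-0.0042],"hand":1},{"angular":[0,0,0],"dp":[0.0014,0.004,-0.0042],"hand":1}]' 110
python3 -m pendant '[{"angular":[0,0,0],"dp":[0,0,0],"hand":1},{"angular":[0,0,0],"dp":[0,0,0],"hand":-1},{"angular":[0,0,0],"dp":[0,0,0],"hand":-1},{"angular":[0,0,0],"dp":[0,0,0],"hand":-1},{"angular":[0,0,0],"dp":[0,0,0],"hand":-1},{"angular":[0,0,0],"dp":[0,0,0],"hand":-1},{"angular":[0,0,0],"dp":[0,0,0],"hand":-1},{"angular":[0,0,0],"dp":[0,0,0],"hand":-1}]' 110
python3 regr.py
```

```text
time: 20.17
tool_pos: [0.4922, 0.037, 0.0779]
tool_rot: [-2.329, 0.396, -0.173]
ft_force: [-0.2, 0.4, 0.2]
finger_gap: 0.0853
time: 20.83
tool_pos: [0.4925, 0.0355, 0.079]
tool_rot: [-2.329, 0.397, -0.175]
ft_force: [-2.3, -3.6, 5.9]
finger_gap: 0.0432
t 20.83 p [0.4925 0.0355 0.079 ] q [-0.33  0.51  0.78  2.23 -1.32  1.22  1.03] F [-2.3 -3.6  5.9] gap 0.0432
X [ 0.942 -0.334  0.008] Z [ 0.242  0.665 -0.706] yawX -19.5
axes bx [0.236 0.667 0.707] by [-0.943  0.334  0.   ] bz [-0.236 -0.667  0.707]
turn [0.1 0.4 0. ] shift [-0.0224 -0.062   0.0684]
tcp-goal in bracket axes [-0.0018 -0.0004 -0.015 ]
turn [ -42.9 -119.7  127. ] shift [-0.0224 -0.062   0.0684]
```

```bash
python3 -m pendant '[{"angular":[0,0,0],"dp":[-0.0024,-0.0066,0.0071],"hand":-1},{"angular":[0,0,0],"dp":[-0.0024,-0.0066,0.0071],"hand":-1},{"angular":[0,0,0],"dp":[-0.0036,-0.01,0.0106],"hand":-1},{"angular":[0,0,0],"dp":[-0.0036,-0.01,0.0206],"hand":-1},{"angular":[0,0,0],"dp":[0,0,0.03],"hand":-1},{"angular":[0,0,0],"dp":[0,0,0.03],"hand":-1},{"angular":[0,0,0],"dp":[0,0,0.02],"hand":-1}]' 120
cat > place.py <<'E'
from h import *
import sys
s,R=st()
yaw=np.radians(147.5);Rb=Rz(yaw)
G=np.c_[-Rb[:,1],-Rb[:,0],-Rb[:,2]]
loc=np.array([.030,-.0424,-.026])
tgt=np.array([.448,.297,.049])
turn(R,G,s["tool_pos"],tgt+Rb@loc+[0,0,.1])
rb=np.c_[-R[:,1],-R[:,0],-R[:,2]]
print("model mid",(s["tool_pos"]-rb@loc).round(4))
for c in("top","side"):
    d=camera(c)
    for n in("standing_mid","standing_boss"):
        for r in pinpoint(n,c)[:2]: print(c,n,np.round(r["position"],4),round(r["score"],2),"local from model mid",(rb.T@(r["position"]-(s["tool_pos"]-rb@loc))).round(4))
E
python3 place.py; python3 - <<'E'
from h import *
for i in range(2): fit("base",BR,FLAT,np.array([.448,.2975,np.radians(-32)]),.031,("top",))
fit("base",BR,FLAT,np.array([.448,.2975,np.radians(-32)]),.031,("side",))
E
```

```text
time: 21.42
tool_pos: [0.4798, 0.0012, 0.2049]
tool_rot: [-2.331, 0.399, -0.175]
ft_force: [0.7, 0.8, -5.0]
finger_gap: 0.0422
t 21.42 p [0.4798 0.0012 0.2049] q [-0.43  0.22  0.95  2.17 -1.01  1.27  0.73] F [ 0.7  0.8 -5. ] gap 0.0422
X [ 0.942 -0.336  0.008] Z [ 0.242  0.663 -0.708] yawX -19.6
turn [-45.8 -15.3  72.7] shift [-0.0344  0.3477 -0.0819]
model mid [ 0.4266 -0.0219  0.2018]
top standing_mid [ 0.4282 -0.0198  0.1997] 0.75 local from model mid [ 0.0002 -0.0008 -0.0033]
top standing_mid [ 0.5221 -0.3491  0.0105] 0.55 local from model mid [-0.3318 -0.1983  0.0584]
top standing_boss [ 0.4531 -0.0661  0.1996] 0.87 local from model mid [-0.025  -0.0398  0.0213]
side standing_mid [ 0.4313 -0.0209  0.1987] 0.91 local from model mid [-0.0005 -0.004  -0.004 ]
side standing_boss [ 0.4564 -0.0654  0.1988] 0.58 local from model mid [-0.0244 -0.0426  0.0195]
side standing_boss [ 0.4317 -0.0163  0.0357] 0.15 local from model mid [-0.1124 -0.0016 -0.1226]
base 1 cost 0.048 xy [0.4465 0.298 ] deg -32.45
base 1 cost 0.055 xy [0.4465 0.2977] deg -33.0
base 0 cost 0.0 xy [0.448  0.2975] deg -32.0
```

```bash
python3 -m pendant '[{"angular":[-3.3,-1.1,5.2],"dp":[-0.0025,0.01,0.02],"hand":-1},{"angular":[-3.3,-1.1,5.2],"dp":[-0.0025,0.02,0.01],"hand":-1},{"angular":[-3.3,-1.1,5.2],"dp":[-0.0025,0.026,0],"hand":-1},{"angular":[-3.3,-1.1,5.2],"dp":[-0.0025,0.026,0],"hand":-1},{"angular":[-3.3,-1.1,5.2],"dp":[-0.0025,0.026,0],"hand":-1},{"angular":[-3.3,-1.1,5.2],"dp":[-0.0025,0.026,0],"hand":-1},{"angular":[-3.3,-1.1,5.2],"dp":[-0.0025,0.026,0],"hand":-1},{"angular":[-3.3,-1.1,5.2],"dp":[-0.0025,0.026,0],"hand":-1}]'
python3 -m pendant '[{"angular":[-3.3,-1.1,5.2],"dp":[-0.0025,0.026,0],"hand":-1},{"angular":[-3.3,-1.1,5.2],"dp":[-0.0025,0.026,0],"hand":-1},{"angular":[-3.3,-1.1,5.2],"dp":[-0.0025,0.026,0],"hand":-1},{"angular":[-3.2,-1.1,5.2],"dp":[-0.0025,0.026,0],"hand":-1},{"angular":[-3.2,-1.1,5.2],"dp":[-0.0025,0.026,-0.02],"hand":-1},{"angular":[-3.1,-1,5.1],"dp":[-0.0025,0.024,-0.03],"hand":-1},{"angular":[0,0,0],"dp":[0,0,-0.02],"hand":-1},{"angular":[0,0,0],"dp":[0,0,0],"hand":-1}]'
python3 place.py
```

```text
time: 22.68
tool_pos: [0.459, 0.1901, 0.2338]
tool_rot: [-2.719, -0.637, -0.085]
ft_force: [0.2, -0.4, -6.4]
finger_gap: 0.0422
time: 23.35
tool_pos: [0.4373, 0.3451, 0.1571]
tool_rot: [-2.746, -1.523, 0.024]
ft_force: [-0.8, -1.5, -5.9]
finger_gap: 0.0421
t 23.35 p [0.4373 0.3451 0.1571] q [-1.12  0.28  0.44  1.88 -0.15  1.02  0.4 ] F [-0.8 -1.5 -5.9] gap 0.0421
X [ 0.529  0.848 -0.012] Z [-0.014 -0.006 -1.   ] yawX 58.0
turn [ 0.3 -0.8 -0.5] shift [ 0.0081  0.0037 -0.0341]
model mid [0.4407 0.2934 0.1833]
top standing_mid [0.4389 0.2958 0.18  ] 0.56 local from model mid [ 0.0027 -0.0011 -0.0033]
top standing_boss [0.4007 0.2765 0.0542] 0.67 local from model mid [ 0.0239  0.0339 -0.1298]
top standing_boss [0.4849 0.3175 0.2055] 0.62 local from model mid [-0.0246 -0.0435  0.0229]
side standing_mid [0.4462 0.2903 0.1884] 0.96 local from model mid [-0.0063 -0.0002  0.0051]
side standing_boss [0.4917 0.3117 0.2129] 0.92 local from model mid [-0.0333 -0.0421  0.0304]
```

```bash
python3 -m pendant '[{"angular":[0.3,-0.8,-0.2],"dp":[0.003,0.002,-0.02],"hand":-1},{"angular":[0,0,0],"dp":[0.003,0.002,-0.02],"hand":-1},{"angular":[0,0,0],"dp":[0,0,-0.02],"hand":-1},{"angular":[0,0,0],"dp":[0,0,-0.02],"hand":-1},{"angular":[0,0,0],"dp":[0,0,-0.02],"hand":-1},{"angular":[0,0,0],"dp":[0,0,-0.01],"hand":-1},{"angular":[0,0,0],"dp":[0,0,0],"hand":-1},{"angular":[0,0,0],"dp":[0,0,0],"hand":-1}]'
python3 place.py; python3 - <<'E'
from h import *
d=camera("side");f=d["frame"];cv2.imwrite("pics/a9.png",cv2.resize(f[220:320,310:430],(720,600),interpolation=cv2.INTER_CUBIC)[...,::-1])
E
```

```text
time: 24.32
tool_pos: [0.4518, 0.347, 0.0544]
tool_rot: [-2.756, -1.507, -0.024]
ft_force: [-0.4, 0.1, -5.6]
finger_gap: 0.0425
t 24.32 p [0.4518 0.347  0.0544] q [-1.07  0.43  0.41  1.94 -0.23  0.8   0.46] F [-0.4  0.1 -5.6] gap 0.0425
X [0.539 0.842 0.014] Z [ 0.014  0.007 -1.   ] yawX 57.4
turn [-0.4  0.8  0.2] shift [-0.0064  0.0019  0.0686]
model mid [0.4539 0.2949 0.0801]
top standing_mid [0.453  0.2989 0.0781] 0.87 local from model mid [ 0.0029 -0.0029 -0.002 ]
top standing_mid [0.4439 0.0095 0.0754] 0.35 local from model mid [-0.1456  0.2457 -0.0024]
top standing_boss [0.4956 0.3176 0.1056] 0.73 local from model mid [-0.0231 -0.042   0.0248]
side standing_mid [0.4569 0.2968 0.081 ] 0.65 local from model mid [-0.0015 -0.0033  0.0009]
side standing_boss [0.4999 0.3213 0.1077] 0.71 local from model mid [-0.0247 -0.0475  0.0268]
side standing_boss [0.4468 0.2924 0.0297] 0.69 local from model mid [ 0.005   0.0066 -0.0503]
```

View pics/a9.png

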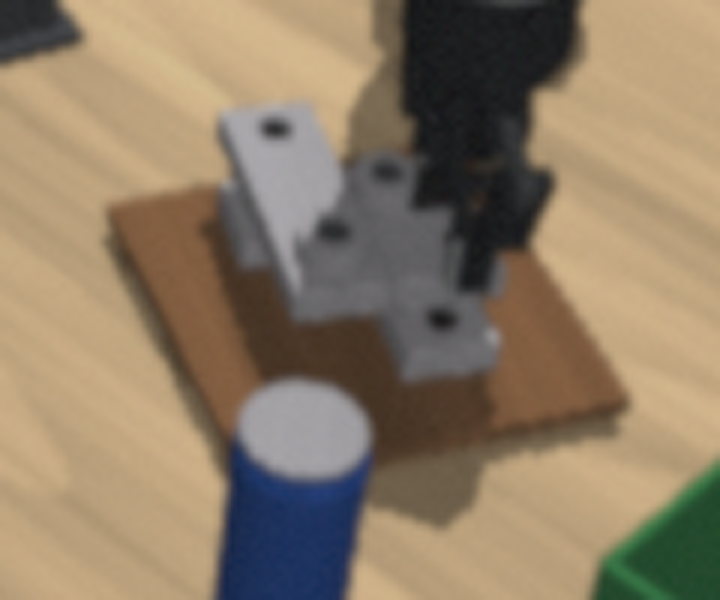

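Picture a9: the bracket hovers level over the base with its short-leg end at (440,330). The base boss stands in its open corner, and the bracket is about 6 mm too far out in x. I correct that and lower.

```bash
python3 -m pendant '[{"angular":[-0.4,0.8,0.2],"dp":[-0.0035,0.0005,0],"hand":-1},{"angular":[0,0,0],"dp":[-0.003,0,0],"hand":-1},{"angular":[0,0,0],"dp":[0,0,-0.01],"hand":-1},{"angular":[0,0,0],"dp":[0,0,-0.008],"hand":-1},{"angular":[0,0,0],"dp":[0,0,-0.004],"hand":-1},{"angular":[0,0,0],"dp":[0,0,0],"hand":-1},{"angular":[0,0,0],"dp":[0,0,0],"hand":-1}]'
python3 place.py; python3 - <<'E'
from h import *
fit("standing",BR,FLAT,np.array([.448,.2975,np.radians(148)]),.058,("top",))
E
```

```text
time: 25.25
tool_pos: [0.4441, 0.3469, 0.0307]
tool_rot: [2.753, 1.514, -0.004]
ft_force: [0.5, 0.5, -6.4]
finger_gap: 0.042
t 25.25 p [0.4441 0.3469 0.0307] q [-1.06  0.47  0.39  1.95 -0.25  0.77  0.48] F [ 0.5  0.5 -6.4] gap 0.042
X [ 0.536  0.844 -0.002] Z [-0.002 -0.002 -1.   ] yawX 57.6
turn [ 0.1 -0.1 -0.1] shift [0.0013 0.0019 0.0923]
model mid [0.4468 0.2951 0.0568]
top standing_mid [0.4459 0.2973 0.0531] 0.76 local from model mid [ 0.0019 -0.0014 -0.0037]
top standing_boss [0.4891 0.3189 0.0843] 0.76 local from model mid [-0.0229 -0.0427  0.0276]
top standing_boss [0.4476 0.2956 0.0318] 0.46 local from model mid [-0.0004 -0.0009 -0.025 ]
side standing_mid [0.4488 0.2937 0.0596] 0.91 local from model mid [-0.0024  0.0001  0.0028]
side standing_mid [ 0.4501  0.3048 -0.    ] 0.29 local from model mid [ 0.0024 -0.0101 -0.0568]
side standing_boss [0.493  0.3221 0.0805] 0.89 local from model mid [-0.0245 -0.0475  0.0238]
standing 1 cost 0.377 xy [0.448  0.2975] deg 148.0
```

```bash
python3 -m pendant '[{"angular":[0,0,0],"dp":[0.001,0.0015,-0.003],"hand":-1},{"angular":[0,0,0],"dp":[0,0,-0.002],"hand":-1},{"angular":[0,0,0],"dp":[0,0,-0.001],"hand":-1},{"angular":[0,0,0],"dp":[0,0,0],"hand":-1}]'
python3 -m pendant '[{"angular":[0,0,0],"dp":[0,0,-0.002],"hand":-1},{"angular":[0,0,0],"dp":[0,0,0],"hand":-1},{"angular":[0,0,0],"dp":[0,0,0],"hand":-1}]'
```

```text
time: 25.98
tool_pos: [0.4453, 0.3489, 0.0252]
tool_rot: [-2.753, -1.514, 0.003]
ft_force: [1.1, 0.2, -5.5]
finger_gap: 0.0421
time: 26.23
tool_pos: [0.4455, 0.349, 0.0235]
tool_rot: [-2.753, -1.514, 0.002]
ft_force: [-0.2, 0.7, -5.2]
finger_gap: 0.0422
```

```bash
python3 -m pendant '[{"angular":[0,0,0],"dp":[0,0,-0.002],"hand":-1},{"angular":[0,0,0],"dp":[0,0,0],"hand":-1},{"angular":[0,0,0],"dp":[0,0,0],"hand":-1}]'
python3 -m pendant '[{"angular":[0,0,0],"dp":[0,0,-0.0015],"hand":-1},{"angular":[0,0,0],"dp":[0,0,0],"hand":-1},{"angular":[0,0,0],"dp":[0,0,0],"hand":-1}]'
```

```text
time: 26.48
tool_pos: [0.4458, 0.3493, 0.0229]
tool_rot: [-2.752, -1.513, 0.002]
ft_force: [-3.7, -2.2, 5.4]
finger_gap: 0.0424
time: 26.73
tool_pos: [0.4458, 0.3493, 0.0228]
tool_rot: [-2.751, -1.513, 0.002]
ft_force: [-6.8, -5.4, 14.6]
finger_gap: 0.042
```

```bash
python3 -m pendant '[{"angular":[0,0,0],"dp":[0,0,0.0015],"hand":-1},{"angular":[0,0,0],"dp":[0,0,0],"hand":0.6},{"angular":[0,0,0],"dp":[0,0,0],"hand":0.6},{"angular":[0,0,0],"dp":[0,0,0],"hand":0.6},{"angular":[0,0,0],"dp":[0,0,0],"hand":0.6},{"angular":[0,0,0],"dp":[0,0,0.01],"hand":0.6},{"angular":[0,0,0],"dp":[0,0,0.03],"hand":0.6},{"angular":[0,0,0],"dp":[0,0,0.04],"hand":0.6}]'
python3 -m pendant '[{"angular":[0,0,0],"dp":[0.005,-0.04,0.04],"hand":1},{"angular":[0,0,0],"dp":[0.01,-0.04,0.04],"hand":1},{"angular":[0,0,0],"dp":[0.01,-0.04,0.02],"hand":1},{"angular":[0,0,0],"dp":[0.01,-0.04,0],"hand":1},{"angular":[0,0,0],"dp":[0.01,-0.04,0],"hand":1},{"angular":[0,0,0],"dp":[0.01,-0.04,0],"hand":1},{"angular":[0,0,0],"dp":[0.01,-0.02,0],"hand":1}]'
python3 - <<'E'
from h import *
st()
for c in("top","side"):
    d=camera(c)
    for n in("base_mid","base_boss","standing_mid","standing_boss","lying_mid","lying_boss"): print(c,n,[(np.round(r["position"],4).tolist(),round(r["score"],2)) for r in pinpoint(n,c)][:2])
fit("standing",BR,FLAT,np.array([.447,.2965,np.radians(147.5)]),.049,("top",))
fit("standing",BR,FLAT,np.array([.447,.2965,np.radians(147.5)]),.049,("side",))
for c in("top","side"):fit("lying",BR,FLAT,np.array([.669,-.034,np.radians(-158)]),.009,(c,))
d=camera("side");f=d["frame"];cv2.imwrite("pics/a10.png",cv2.resize(f[220:320,310:430],(720,600),interpolation=cv2.INTER_CUBIC)[...,::-1])
E
```

```text
time: 27.4
tool_pos: [0.4432, 0.347, 0.0998]
tool_rot: [2.75, 1.513, -0.013]
ft_force: [-0.3, 0.7, -0.3]
finger_gap: 0.0682
time: 27.98
tool_pos: [0.5063, 0.1077, 0.1795]
tool_rot: [2.757, 1.504, -0.0]
ft_force: [0.8, -1.1, -0.4]
finger_gap: 0.0853
t 27.98 p [0.5063 0.1077 0.1795] q [-0.84  0.18  0.61  1.97 -0.12  1.03  0.82] F [ 0.8 -1.1 -0.4] gap 0.0853
X [ 0.542  0.841 -0.   ] Z [ 0.    -0.001 -1.   ] yawX 57.2
top base_mid [([0.4479, 0.2983, 0.0309], 0.77), ([0.3773, -0.1441, -0.0047], 0.35)]
top base_boss [([0.4053, 0.2778, 0.0517], 0.68)]
top standing_mid [([0.4477, 0.2987, 0.0451], 0.66)]
top standing_boss [([0.4892, 0.324, 0.0729], 0.97)]
top lying_mid [([0.6716, -0.0341, 0.0101], 0.79), ([0.2925, -0.32, 0.0064], 0.6)]
top lying_boss [([0.678, 0.0176, 0.0322], 0.98), ([0.2566, -0.2793, 0.0296], 0.56)]
side base_mid [([0.4537, 0.2941, 0.0316], 0.86), ([0.4323, -0.0166, 0.0349], 0.51)]
side base_boss [([0.4039, 0.2736, 0.0558], 0.71)]
side standing_mid [([0.4516, 0.2967, 0.0501], 0.73)]
side standing_boss [([0.4937, 0.3215, 0.0731], 0.91)]
side lying_mid [([0.6708, -0.0322, 0.0097], 0.74)]
side lying_boss [([0.682, 0.0185, 0.0292], 0.97), ([0.2582, -0.2777, 0.0309], 0.78)]
standing 1 cost 0.864 xy [0.4485 0.3009] deg 149.29
standing 1 cost 0.059 xy [0.4481 0.2965] deg 147.94
lying 1 cost 0.048 xy [ 0.6673 -0.0313] deg -158.2
lying 1 cost 0.059 xy [ 0.6689 -0.0336] deg -159.65
```

View pics/a10.png

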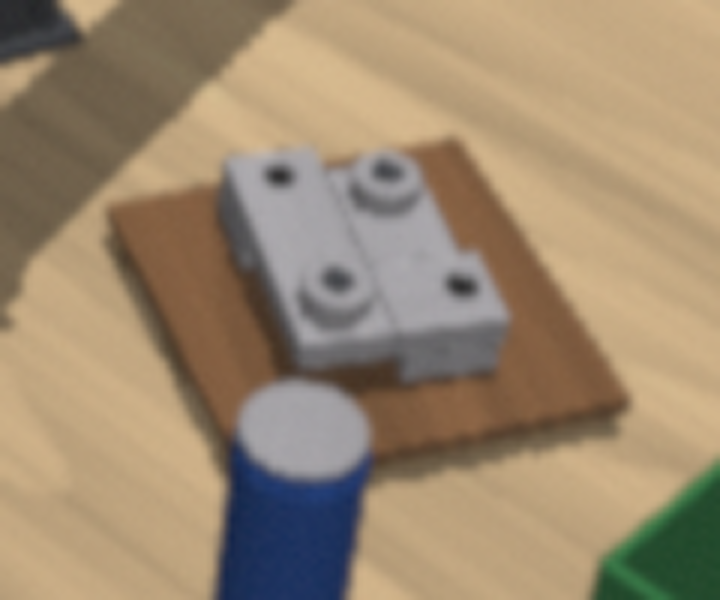

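Picture a10: the middle bracket lies squarely on the base with outlines matching and both bosses clear at (385,180) and (340,290). Now the lying bracket.

```bash
python3 -m pendant '[{"angular":[0,0,-3.6],"dp":[0.019,-0.0135,0],"hand":1},{"angular":[0,0,-3.6],"dp":[0.019,-0.0135,0],"hand":1},{"angular":[0,0,-3.6],"dp":[0.019,-0.0135,0],"hand":1},{"angular":[0,0,-3.6],"dp":[0.019,-0.0135,0],"hand":1},{"angular":[0,0,-3.6],"dp":[0.019,-0.0135,0],"hand":1},{"angular":[0,0,-3.6],"dp":[0.019,-0.0135,0],"hand":1},{"angular":[0,0,-3.5],"dp":[0.019,-0.0135,0],"hand":1},{"angular":[0,0,-3.5],"dp":[0.019,-0.0135,0],"hand":1}]'
python3 -m pendant '[{"angular":[0,0,-3.5],"dp":[0.019,-0.0135,-0.02],"hand":1},{"angular":[0,0,-3.5],"dp":[0.018,-0.0125,-0.03],"hand":1},{"angular":[0,0,0],"dp":[0,0,-0.03],"hand":1},{"angular":[0,0,0],"dp":[0,0,-0.03],"hand":1},{"angular":[0,0,0],"dp":[0,0,0],"hand":1},{"angular":[0,0,0],"dp":[0,0,0],"hand":1}]'
cat > ly.py <<'E'
from h import *
s,R=st()
Rb=Rz(np.radians(-158.3));G=np.c_[-Rb[:,0],Rb[:,1],-Rb[:,2]]
turn(R,G,s["tool_pos"],np.array([.669,-.033,.009])+Rb@[-.027,.003,-.024])
E
python3 ly.py
```

```text
time: 29.8
tool_pos: [0.6585, 0.006, 0.178]
tool_rot: [-3.042, -0.783, 0.001]
ft_force: [0.8, 0.3, 0.0]
finger_gap: 0.0855
time: 30.3
tool_pos: [0.6926, -0.019, 0.0659]
tool_rot: [-3.082, -0.6, 0.009]
ft_force: [-0.2, 0.8, 0.5]
finger_gap: 0.0855
t 30.3 p [ 0.6926 -0.019   0.0659] q [-0.49  0.7   0.65  1.6  -0.48  1.01  0.69] F [-0.2  0.8  0.5] gap 0.0855
X [ 0.927  0.375 -0.005] Z [-0.006  0.    -1.   ] yawX 22.0
turn [-0.  -0.3 -0.3] shift [ 0.0026 -0.0068 -0.0809]
```

```bash
python3 -m pendant '[{"angular":[0,-0.3,-0.3],"dp":[0.0025,-0.0065,-0.015],"hand":1},{"angular":[0,0,0],"dp":[0,0,-0.02],"hand":1},{"angular":[0,0,0],"dp":[0,0,-0.02],"hand":1},{"angular":[0,0,0],"dp":[0,0,-0.01],"hand":1},{"angular":[0,0,0],"dp":[0,0,0],"hand":1}]'
python3 -m pendant '[{"angular":[0,0,0],"dp":[0,0,-0.006],"hand":1},{"angular":[0,0,0],"dp":[0,0,-0.006],"hand":1},{"angular":[0,0,0],"dp":[0,0,0],"hand":1}]'
python3 ly.py
```

```text
time: 30.72
tool_pos: [0.6965, -0.0252, 0.0028]
tool_rot: [-3.085, -0.593, -0.005]
ft_force: [-1.1, 0.2, 0.4]
finger_gap: 0.0853
time: 30.97
tool_pos: [0.6975, -0.0258, -0.0084]
tool_rot: [3.085, 0.592, 0.008]
ft_force: [0.3, 0.0, -0.6]
finger_gap: 0.0854
t 30.97 p [ 0.6975 -0.0258 -0.0084] q [-0.44  0.79  0.6   1.62 -0.54  0.89  0.74] F [ 0.3  0.  -0.6] gap 0.0854
X [0.929 0.37  0.005] Z [ 0.005  0.001 -1.   ] yawX 21.7
turn [-0.   0.3 -0. ] shift [-0.0023  0.     -0.0066]
```

```bash
python3 -m pendant '[{"angular":[0,0.3,0],"dp":[-0.002,0,-0.006],"hand":1},{"angular":[0,0,0],"dp":[0,0,0],"hand":-1},{"angular":[0,0,0],"dp":[0,0,0],"hand":-1},{"angular":[0,0,0],"dp":[0,0,0],"hand":-1},{"angular":[0,0,0],"dp":[0,0,0],"hand":-1},{"angular":[0,0,0],"dp":[0,0,0],"hand":-1},{"angular":[0,0,0],"dp":[0,0,0],"hand":-1},{"angular":[0,0,0],"dp":[0,0,0],"hand":-1}]' 120
python3 ly.py
```

```text
time: 31.63
tool_pos: [0.6956, -0.0263, -0.0135]
tool_rot: [-3.085, -0.592, -0.0]
ft_force: [-1.3, -0.1, 5.4]
finger_gap: 0.0413
t 31.63 p [ 0.6956 -0.0263 -0.0135] q [-0.44  0.8   0.59  1.62 -0.54  0.89  0.74] F [-1.3 -0.1  5.4] gap 0.0413
X [0.929 0.37  0.   ] Z [-0.     0.001 -1.   ] yawX 21.7
turn [-0. -0. -0.] shift [-0.0004  0.0005 -0.0015]
```

```bash
python3 -m pendant '[{"angular":[0,0,0],"dp":[0,0,0.02],"hand":-1},{"angular":[0,0,0],"dp":[0,0,0.04],"hand":-1},{"angular":[0,0,0],"dp":[0,0,0.04],"hand":-1},{"angular":[0,0,0],"dp":[0,0,0.04],"hand":-1},{"angular":[0,0,6.3],"dp":[-0.0135,0.017,0.03],"hand":-1},{"angular":[0,0,6.3],"dp":[-0.0135,0.017,0.02],"hand":-1},{"angular":[0,0,6.3],"dp":[-0.0135,0.017,0],"hand":-1},{"angular":[0,0,6.3],"dp":[-0.0135,0.017,0],"hand":-1}]'
python3 -m pendant '[{"angular":[0,0,6.3],"dp":[-0.0135,0.017,0],"hand":-1},{"angular":[0,0,6.3],"dp":[-0.0135,0.017,0],"hand":-1},{"angular":[0,0,6.3],"dp":[-0.0135,0.017,0],"hand":-1},{"angular":[0,0,6.3],"dp":[-0.0135,0.017,0],"hand":-1},{"angular":[0,0,6.3],"dp":[-0.0135,0.017,0],"hand":-1},{"angular":[0,0,6.3],"dp":[-0.0135,0.017,0],"hand":-1},{"angular":[0,0,6.3],"dp":[-0.0135,0.017,0],"hand":-1},{"angular":[0,0,6.3],"dp":[-0.0135,0.017,0],"hand":-1}]'
python3 -m pendant '[{"angular":[0,0,6.3],"dp":[-0.0135,0.017,0],"hand":-1},{"angular":[0,0,6.3],"dp":[-0.0135,0.017,0],"hand":-1},{"angular":[0,0,6.3],"dp":[-0.0135,0.017,0],"hand":-1},{"angular":[0,0,6.3],"dp":[-0.0135,0.017,0],"hand":-1},{"angular":[0,0,6.3],"dp":[-0.0135,0.017,0],"hand":-1},{"angular":[0,0,6.3],"dp":[-0.0135,0.017,0],"hand":-1},{"angular":[0,0,6.3],"dp":[-0.0135,0.017,0],"hand":-1},{"angular":[0,0,6.3],"dp":[-0.0135,0.017,0],"hand":-1}]'
cat > top.py <<'E'
from h import *
s,R=st()
Rb=Rz(np.radians(-32.3));G=np.c_[-Rb[:,0],Rb[:,1],-Rb[:,2]]
loc=np.array([-.027,.003,-.0225])
turn(R,G,s["tool_pos"],np.array([.4475,.2968,.067])+Rb@loc)
rb=np.c_[-R[:,0],R[:,1],-R[:,2]];m=s["tool_pos"]-rb@loc
print("model mid",m.round(4))
for c in("top","side"):
    d=camera(c)
    for n in("lying_mid","lying_boss"):
        for r in pinpoint(n,c)[:2]: print(c,n,np.round(r["position"],4),round(r["score"],2),"local",(rb.T@(r["position"]-m)).round(4))
E
python3 top.py
```

```text
time: 32.3
tool_pos: [0.6414, 0.0423, 0.1765]
tool_rot: [2.879, 1.257, 0.004]
ft_force: [0.6, 0.4, -4.8]
finger_gap: 0.0421
time: 32.97
tool_pos: [0.5313, 0.1781, 0.1738]
tool_rot: [-2.068, -2.363, 0.004]
ft_force: [-0.5, 0.2, -5.2]
finger_gap: 0.0415
time: 33.63
tool_pos: [0.4235, 0.3137, 0.1738]
tool_rot: [-0.866, -3.019, 0.004]
ft_force: [-0.3, -0.3, -4.2]
finger_gap: 0.0415
t 33.63 p [0.4235 0.3137 0.1738] q [-0.92  0.19  0.22  1.93 -0.05  1.03  1.91] F [-0.3 -0.3 -4.2] gap 0.0415
X [-0.848  0.53   0.   ] Z [-0.002 -0.002 -1.   ] yawX 148.0
turn [ 0.1 -0.1 -0.3] shift [ 2.800e-03  1.000e-04 -1.293e-01]
model mid [0.4449 0.2968 0.1963]
top lying_mid [0.4479 0.294  0.196 ] 0.87 local [ 0.0041 -0.0008 -0.0003]
top lying_mid [ 0.2915 -0.3157  0.0086] 0.7 local [ 0.1947 -0.6002 -0.1894]
top lying_boss [0.4008 0.2781 0.2203] 0.63 local [-0.0274 -0.0393  0.0239]
top lying_boss [ 0.2616 -0.2785  0.0286] 0.56 local [ 0.1496 -0.5845 -0.1693]
side lying_mid [0.4449 0.2965 0.1981] 0.95 local [ 0.0002 -0.0003  0.0018]
side lying_mid [ 0.2887 -0.3174  0.01  ] 0.82 local [ 0.1932 -0.6031 -0.188 ]
side lying_boss [0.4003 0.278  0.2144] 0.97 local [-0.0278 -0.0397  0.018 ]
side lying_boss [ 0.2601 -0.2747  0.0325] 0.63 local [ 0.1463 -0.5821 -0.1654]
```

```bash
python3 -m pendant '[{"angular":[0,0,-0.3],"dp":[0.002,0,-0.02],"hand":-1},{"angular":[0,0,0],"dp":[0.001,0,-0.025],"hand":-1},{"angular":[0,0,0],"dp":[0,0,-0.025],"hand":-1},{"angular":[0,0,0],"dp":[0,0,-0.02],"hand":-1},{"angular":[0,0,0],"dp":[0,0,-0.015],"hand":-1},{"angular":[0,0,0],"dp":[0,0,-0.006],"hand":-1},{"angular":[0,0,0],"dp":[0,0,0],"hand":-1},{"angular":[0,0,0],"dp":[0,0,0],"hand":-1}]'
python3 top.py; python3 - <<'E'
from h import *
d=camera("side");f=d["frame"];cv2.imwrite("pics/a11.png",cv2.resize(f[220:320,310:430],(720,600),interpolation=cv2.INTER_CUBIC)[...,::-1])
E
```

```text
time: 34.6
tool_pos: [0.4291, 0.3133, 0.0645]
tool_rot: [0.884, 3.014, -0.001]
ft_force: [0.8, -0.4, -3.1]
finger_gap: 0.0415
t 34.6 p [0.4291 0.3133 0.0645] q [-0.89  0.34  0.21  2.   -0.1   0.8   1.94] F [ 0.8 -0.4 -3.1] gap 0.0415
X [-0.842  0.54  -0.001] Z [ 0.    -0.001 -1.   ] yawX 147.3
turn [0.1 0.  0.4] shift [-0.0028  0.0005 -0.02  ]
model mid [0.4502 0.2962 0.087 ]
top lying_mid [0.4497 0.2926 0.0852] 0.81 local [ 0.0015 -0.0033 -0.0019]
top lying_mid [ 0.2937 -0.3162  0.0092] 0.67 local [ 0.1989 -0.5999 -0.0784]
top lying_boss [0.4027 0.2781 0.1119] 0.91 local [-0.0302 -0.0409  0.0249]
top lying_boss [ 0.259  -0.278   0.0305] 0.67 local [ 0.1491 -0.5865 -0.0571]
side lying_mid [ 0.2916 -0.315   0.0103] 0.92 local [ 0.1965 -0.6    -0.0773]
side lying_mid [0.4524 0.296  0.0891] 0.72 local [0.002  0.001  0.0021]
side lying_boss [0.4088 0.2757 0.1073] 0.85 local [-0.0237 -0.0396  0.0202]
side lying_boss [ 0.263  -0.2762  0.0347] 0.72 local [ 0.1515 -0.5828 -0.0529]
```

View pics/a11.png

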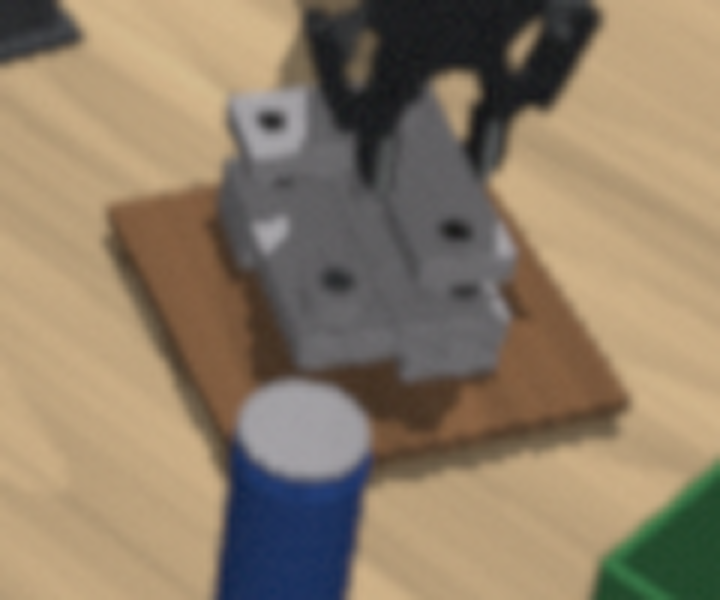

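Picture a11: the third bracket hovers level, its leg end at (455,230) over the corner at (465,290). I lower it with a 2 mm correction.

```bash
python3 -m pendant '[{"angular":[0,0,0.3],"dp":[-0.002,0.001,-0.006],"hand":-1},{"angular":[0,0,0],"dp":[0,0,-0.006],"hand":-1},{"angular":[0,0,0],"dp":[0,0,-0.003],"hand":-1},{"angular":[0,0,0],"dp":[0,0,0],"hand":-1},{"angular":[0,0,0],"dp":[0,0,0],"hand":-1}]'
python3 -m pendant '[{"angular":[0,0,0],"dp":[0,0,-0.002],"hand":-1},{"angular":[0,0,0],"dp":[0,0,0],"hand":-1},{"angular":[0,0,0],"dp":[0,0,0],"hand":-1}]'
python3 -m pendant '[{"angular":[0,0,0],"dp":[0,0,-0.0015],"hand":-1},{"angular":[0,0,0],"dp":[0,0,0],"hand":-1},{"angular":[0,0,0],"dp":[0,0,0],"hand":-1}]'
python3 top.py
```

```text
time: 35.37
tool_pos: [0.4257, 0.3144, 0.0485]
tool_rot: [-0.873, -3.017, 0.003]
ft_force: [1.1, -0.2, -4.3]
finger_gap: 0.0418
time: 35.62
tool_pos: [0.4263, 0.3149, 0.0473]
tool_rot: [0.873, 3.018, -0.001]
ft_force: [0.3, 0.0, -3.6]
finger_gap: 0.0418
time: 35.87
tool_pos: [0.4262, 0.3149, 0.0457]
tool_rot: [0.873, 3.018, -0.001]
ft_force: [-0.9, 0.6, -5.2]
finger_gap: 0.0416
t 35.87 p [0.4262 0.3149 0.0457] q [-0.89  0.37  0.2   2.02 -0.11  0.76  1.95] F [-0.9  0.6 -5.2] gap 0.0416
X [-0.845  0.534 -0.   ] Z [-0.    -0.001 -1.   ] yawX 147.7
turn [ 0.1 -0.  -0. ] shift [ 0.0001 -0.0011 -0.0012]
model mid [0.4474 0.2979 0.0683]
top lying_mid [ 0.2916 -0.3193  0.0077] 0.86 local [ 0.1979 -0.605  -0.0611]
top lying_mid [0.4463 0.2933 0.0685] 0.79 local [ 0.0016 -0.0045  0.0002]
top lying_boss [ 0.2608 -0.2769  0.0305] 0.77 local [ 0.1492 -0.5856 -0.0383]
top lying_boss [0.4012 0.2751 0.0917] 0.61 local [-0.0268 -0.044   0.0234]
side lying_mid [ 0.2893 -0.3179  0.0118] 0.94 local [ 0.1952 -0.605  -0.057 ]
side lying_mid [0.4486 0.2972 0.0675] 0.82 local [ 0.0014  0.     -0.0008]
side lying_boss [0.4029 0.2771 0.0895] 0.69 local [-0.0265 -0.0414  0.0212]
side lying_boss [ 0.2618 -0.2788  0.0321] 0.66 local [ 0.1511 -0.5867 -0.0367]
```

```bash
python3 -m pendant '[{"angular":[0,0,0],"dp":[0,0,-0.0015],"hand":-1},{"angular":[0,0,0],"dp":[0,0,0],"hand":-1},{"angular":[0,0,0],"dp":[0,0,0],"hand":-1}]'
python3 -m pendant '[{"angular":[0,0,0],"dp":[0,0,-0.001],"hand":-1},{"angular":[0,0,0],"dp":[0,0,0],"hand":-1},{"angular":[0,0,0],"dp":[0,0,0],"hand":-1}]'
```

```text
time: 36.42
tool_pos: [0.4265, 0.3152, 0.0445]
tool_rot: [0.873, 3.017, -0.0]
ft_force: [-0.4, 0.7, -3.2]
finger_gap: 0.0416
time: 36.67
tool_pos: [0.4265, 0.3153, 0.0444]
tool_rot: [0.873, 3.018, -0.0]
ft_force: [-1.7, -0.1, 4.3]
finger_gap: 0.0416
```

Contact at the expected height. I release, lift and check.

```bash
python3 -m pendant '[{"angular":[0,0,0],"dp":[0,0,0],"hand":0.6},{"angular":[0,0,0],"dp":[0,0,0],"hand":0.6},{"angular":[0,0,0],"dp":[0,0,0],"hand":0.6},{"angular":[0,0,0],"dp":[0,0,0],"hand":0.6},{"angular":[0,0,0],"dp":[0,0,0.01],"hand":0.6},{"angular":[0,0,0],"dp":[0,0,0.03],"hand":0.6},{"angular":[0,0,0],"dp":[0,0,0.04],"hand":0.6},{"angular":[0,0,0],"dp":[0,0,0.04],"hand":0.6}]'
python3 -m pendant '[{"angular":[0,0,0],"dp":[0,-0.04,0.03],"hand":0.6},{"angular":[0,0,0],"dp":[0,-0.04,0.02],"hand":0.6},{"angular":[0,0,0],"dp":[0,-0.04,0],"hand":0.6},{"angular":[0,0,0],"dp":[0,-0.04,0],"hand":0.6},{"angular":[0,0,0],"dp":[0,-0.04,0],"hand":0.6},{"angular":[0,0,0],"dp":[0,-0.02,0],"hand":0.6},{"angular":[0,0,0],"dp":[0,0,0],"hand":0.6}]'
python3 - <<'E'
from h import *
st()
for c in("top","side"):
    d=camera(c)
    for n in("base_mid","base_boss","standing_mid","standing_boss","lying_mid","lying_boss"): print(c,n,[(np.round(r["position"],4).tolist(),round(r["score"],2)) for r in pinpoint(n,c)][:2])
for c in("top","side"):fit("lying",BR,FLAT,np.array([.4475,.297,np.radians(-32.3)]),.067,(c,))
d=camera("side");f=d["frame"];cv2.imwrite("pics/a12.png",cv2.resize(f[220:320,310:430],(720,600),interpolation=cv2.INTER_CUBIC)[...,::-1])
E
```

```text
time: 37.33
tool_pos: [0.4254, 0.314, 0.1642]
tool_rot: [-0.873, -3.017, 0.005]
ft_force: [0.8, 0.3, -0.2]
finger_gap: 0.0681
time: 37.92
tool_pos: [0.4263, 0.0982, 0.2076]
tool_rot: [0.888, 3.013, -0.001]
ft_force: [-0.3, 0.5, -0.5]
finger_gap: 0.0684
t 37.92 p [0.4263 0.0982 0.2076] q [-0.72 -0.05  0.39  2.1   0.02  1.09  2.23] F [-0.3  0.5 -0.5] gap 0.0684
X [-0.84   0.543 -0.001] Z [ 0.    -0.001 -1.   ] yawX 147.1
top base_mid []
top base_boss []
top standing_mid [([0.4465, 0.3029, 0.0477], 0.9), ([0.6933, 0.1633, -0.0016], 0.66)]
top standing_boss [([0.4926, 0.3227, 0.0736], 0.81)]
top lying_mid [([0.4498, 0.2949, 0.0658], 0.76), ([0.2929, -0.3175, 0.0106], 0.55)]
top lying_boss [([0.2613, -0.2785, 0.029], 0.91), ([0.4028, 0.2809, 0.0936], 0.89)]
side base_mid [([0.4495, 0.2965, 0.0304], 0.44)]
side base_boss [([0.4011, 0.2731, 0.0544], 0.48)]
side standing_mid [([0.4514, 0.2965, 0.0465], 0.79)]
side standing_boss [([0.4923, 0.3225, 0.0756], 0.64)]
side lying_mid [([0.2874, -0.3168, 0.0092], 0.88), ([0.4491, 0.2965, 0.0671], 0.7)]
side lying_boss [([0.4069, 0.275, 0.0875], 0.9), ([0.2595, -0.2775, 0.031], 0.72)]
lying 1 cost 1.078 xy [0.4469 0.3019] deg -33.09
lying 1 cost 0.051 xy [0.4475 0.2972] deg -31.04
```

View pics/a12.png

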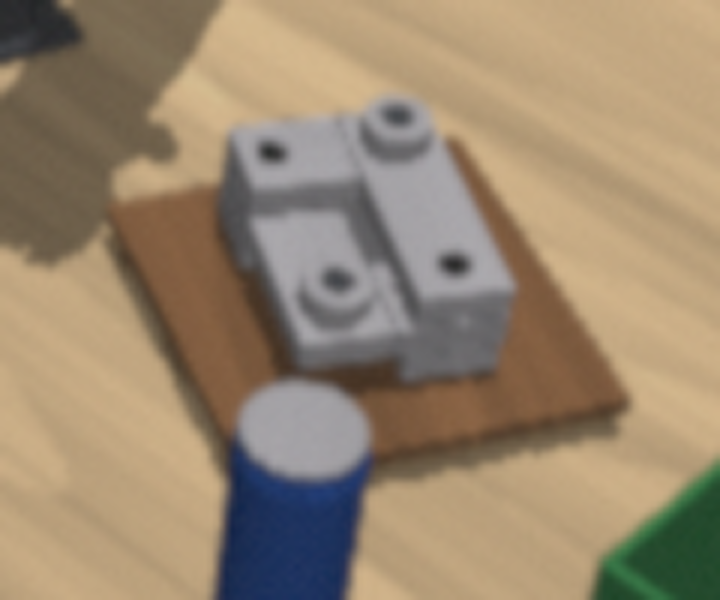

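Picture a12: all three brackets are stacked flush, with the middle boss at (340,285) in the top one's open corner and the top boss at (395,120). The gripper is clear, so I hand in.

```bash
python3 -c "
from rig import workorder
print(workorder.sign_off())"
```

```text
the job is handed in; nothing more can be done
None
```

The stack is built and handed in at about 38 s of robot time; the hand-in reports no verdict. I laid the standing bracket on the yellow rest, let it go, and took it again by its short leg. It went on the base turned half round, and the lying bracket went on top facing as the base.

**Last checks**
- **Positions:** the side camera puts the three centres within about 2 mm of each other. Heights read 30, 46.5 and 67 mm for bottom, middle and top.
- **Angles:** edges agree to about 2 degrees. The last picture shows flush outlines with the middle boss in the top bracket's open corner.
- **Contact:** the gripper was clear of the stack, and its force reading was about zero.
- **Bystanders:** I did not re-measure the other parts. The arm met no unexpected contact.

**What failed or disagreed**
- **Missed grip:** the first regrasp on the rest closed on nothing, because the real finger tips end about 18 mm short of the reported TCP. The bracket did not move, and gripping deeper worked.
- **Rack grip:** for the same reason the first grip in the rack was shallow, and the bracket slipped about 6 mm in the fingers. It still landed on the rest within a few millimetres.
- **Top camera:** in the last check it missed the now covered base and put the middle bracket about 6 mm off in y. Its silhouette fit of the top bracket was poor, and the side camera and picture did not bear out either offset.

I viewed 14 pictures against the budget of 10. The extra ones went on sorting out the missed grip.

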